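Gauge the bore and fit the matching sieve support post

ROBOT

A 7-joint arm with a two-finger parallel gripper is mounted at the origin on the work surface. World frame = base frame: x ahead of the robot, y to its left, z up, the work surface at z = 0. Lengths are in m, angles in rad, forces in N, time in s.
With the tool pointing down it reaches from about 0.4 to 0.85 m from the base axis. Payload 4.5 kg.
Tool frame: the origin (TCP) lies midway between the tips of the shut fingers; the grasp point (between the pads) lies 19 mm behind it; z points along the fingers, y is the direction in which the jaws open and shut (so a half turn about z gives the same grasp; the last joint's range is limited). The gripper opens to 88 mm and grips with 3 to 60 N. Pads are 18 mm wide; open, the fingers measure 123 mm over their backs; the gripper's body (75 mm by 187 mm) begins 45 mm behind the grasp point.
Start: joints at [1.169, 0.689, -0.195, 1.565, 0.157, 0.902, -0.215], TCP at [0.264, -0.567, 0.239] pointing down, gripper open.
Joint ranges: [-3.01, 3.01], [-0.46, 2.08], [-1.47, 1.51], [0.13, 2.56], [-1, 4.14], [0.04, 2.09], [-2.66, 2.66]. Speed limits (rad/s): [2.57, 2.57, 3.14, 3.14, 3.14, 3.14, 3.14].

INTERFACE

Orientations are given as a unit quaternion [x, y, z, w].
In Python, from plant import get_state, snapshot, finish_job, find_in gives the robot as it stands.
- The arm moves only by the shell command python3 -m creep 'ROWS' [OPENING] [FORCE]. ROWS is JSON, one flat list of numbers, 6 for each row, row after row: the shift along the tool's x, y, z in mm, then the turn, a rotation vector about the tool's x, y, z in degrees. In form: [tx, ty, tz, wx, wy, wz, tx, ty, tz, wx, wy, wz, ...]. A call has 1 to 5 rows; each row shifts and turns the pose as measured when the row begins, along the tool's axes as they then stand; what a row does not reach is not made up. A row lasts 1/12 s, in which the tool goes at most 41.7 mm and 7.16 degrees, less where a joint would pass 70% of its speed; a pose out of reach is approached as far as the arm can. A call is refused whole if a number of a shift passes 41.7 or a number of a turn 7.16, either way. A call with a gripper value outside its range is refused whole. OPENING is the finger opening in mm, from 0 to 88.1, set as the call begins (- or left out, the last holds). The fingers move at their own pace and stop on an object; FORCE is the grip in N (left out, the last holds). Time passes only in rows, so rows that do not move let the fingers close. It gives the time, the measured TCP pose, the force and the opening at its end, in the units of the state.
- get_state(): the state, without advancing time (a new reading comes with each control period).
- snapshot(name): name is "side" or "top" or "wrist"; returns a dict with "color" (384x512x3 uint8, red, green, blue), "intrinsics" (3x3 intrinsics, pixels), "extrinsics" (4x4, takes a point from world to camera coordinates). Camera axes: x right, y down, z forward; pixel columns grow to the right and rows downward; lengths in m; the calibration is good to about 2 mm. A picture is of the moment at which its call begins. There is no depth.
- finish_job(): hands the job in, once; it reports no verdict.
Trained networks look in the newest picture that a camera, given by its name, has taken for a name from the list of things; names that differ only in an ending like _2 or _b are one class to them, and where a whole thing is asked for, a point or a joint stands for the part that bears it (a point fixed in the world has none). Each returns a list of dicts, best first, with "score" (0 to 1); they miss things now and then, are a little off and sometimes report something else, mostly with a low value. They report only what shows in the picture. A call takes as long as a camera call.
- find_in(thing, camera): "xy" ([column, row] in pixels, amid what is visible of it).
The state is a dict: "clock": time; "q": joint angles; "qd": joint speeds; "joint_torque": joint torques, N m; "tool_pos": TCP position; "eef_rot": TCP orientation; "contact_force": force on the tool from outside, world axes, zero at the start; "moment": the same for the moment, N m; "opening": opening from 0.0 (shut) to 1.0 (fully open).
Only numpy, scipy, OpenCV 4.12 (cv2) and the standard library are available. Lean on these libraries where they do the work, as an engineer would, in place of code of your own. Each camera call takes 0.05 s, during which the arm holds its last target.

TASK

The sieve stand on the bench lacks one of its three support posts. Gently feel the depth of its empty bore with the depth rod held upright, resting its tip on the floor for a moment, put the rod back in its holder, then fit the one post from the rack that suits the bore: push it home with a light, steady press (5 to 10 N, held a moment) so that its top comes level with the two fixed posts. Leave the other posts in the rack and everything else where it is, and never press hard (stay below about 20 N).

Things in the scene. Friction and masses are not known exactly. Their poses are not given: they have to be found in the camera images.
- stand: Grey painted sieve stand, fixed to the bench: a block 180 (x) x 200 (y) x 55 mm tall, origin at the centre of its underside, z up. Two fixed steel posts with 20 mm square heads rise 45 mm above its top face, at (45, 60) and (45, -60) mm. The empty bore is at (-50, 0).
- bore (a point): Centre of the mouth of the empty vertical blind bore, in the stand's top face, 55 mm above the bench; axes as the stand's, z up. Bore 17.5 mm in diameter with a 1.5 mm chamfer and a flat, hard, rigid floor; its depth is either 20, 30 or 40 mm, one of the three at random. A thin soft slit dust seal (a black disc, no resistance) just below the mouth hides the depth from view. The right post, standing on the floor, has its top 45 mm above the mouth.
- rod_mid (a point): Centre (half-way up) of the depth rod, 120 mm long in all, 90 g: a round steel shaft 10 mm in diameter and 75 mm long below, with a ring mark every 10 mm from its tip and a tapered nose, and a black square grip 18 x 18 mm, 45 mm tall above. The tip is 60 mm below this point, the centre of the grip 37.5 mm above it. z points up the rod, x and y are square to the grip's faces. It starts upright in its holder.
- rest_hole0 (a point): Centre of the mouth of the rod holder's hole, z up: a fixed white block 60 x 60 mm, 50 mm tall, with a vertical hole 12.5 mm in diameter and 45 mm deep, in which the rod stands on its tip (its centre then 15 mm above the mouth).
- rack: Fixed white post rack, 70 (x) x 180 (y) x 25 mm tall, origin at the centre of its underside, z up. Three holes 18 mm in diameter, 15 mm deep at y = -60, 0 and 60 mm hold the posts upright, in any order, their tops 50 to 70 mm above its top face.
- post_short_mid (a point): Centre (half-way up) of the short loose steel post, 65 mm long in all: a round shaft 16 mm in diameter with a 5 mm tapered foot, and on top a square head 20 x 20 mm, 24 mm tall. z points up the post to its head, x and y are square to the head's faces (at the start along the rack's x and y). 130 g, give or take. Suits a bore 20 mm deep.
- post_mid_mid (a point): Centre (half-way up) of the middle loose steel post, 75 mm long in all: a round shaft 16 mm in diameter with a 5 mm tapered foot, and on top a square head 20 x 20 mm, 24 mm tall. z points up the post to its head, x and y are square to the head's faces (at the start along the rack's x and y). 130 g, give or take. Suits a bore 30 mm deep.
- post_long_mid (a point): Centre (half-way up) of the long loose steel post, 85 mm long in all: a round shaft 16 mm in diameter with a 5 mm tapered foot, and on top a square head 20 x 20 mm, 24 mm tall. z points up the post to its head, x and y are square to the head's faces (at the start along the rack's x and y). 130 g, give or take. Suits a bore 40 mm deep.
- jar: Bystander: closed jar with a white lid, 66 mm in diameter, 85 mm tall, origin under its centre.
- pan: Bystander: open round steel bowl, 120 mm in diameter, 45 mm tall, origin under its centre.
- scoop: Bystander: yellow spatula 160 mm long, lying on the bench beyond the stand.

How it is judged:
By the outcome, as a careful person would: the job done as asked, in the order asked, and still so for the second after the job is handed in, with the robot touching nothing.
It also fails if it takes over 72 s, if anything falls off the work surface, if the arm or the gripper's body presses on something with over 40 N, if the wrist force passes 120 N, or if a joint passes its speed limit or range.

## Working session

There is one attempt and no reset: what is moved stays moved. The work goes in short steps, Python scripts to look and compute and a shell command to move; the robot and the scene stay as the last step left them, time stands still between calls to the robot, and variables do not carry over. Pictures are saved under pics/ and viewed, and the job is handed in when it is done.

```bash
mkdir -p pics; ls; cat > h.py <<'E'
import numpy as np, cv2
from scipy.spatial.transform import Rotation as R
from plant import get_state, snapshot, finish_job, find_in
def snap(c,n):
    s=snapshot(c); cv2.imwrite(f'pics/{n}.png',cv2.cvtColor(s['color'],cv2.COLOR_RGB2BGR)); return s
def proj(s,p):
    E=np.array(s['extrinsics']);K=np.array(s['intrinsics']);c=E[:3,:3]@np.array(p)+E[:3,3];u=K@c;return u[:2]/u[2]
def back(s,xy,z):
    E=np.array(s['extrinsics']);K=np.array(s['intrinsics']);d=E[:3,:3].T@np.linalg.inv(K)@np.array([xy[0],xy[1],1.]);o=-E[:3,:3].T@E[:3,3]
    return o+d*(z-o[2])/d[2]
def st():
    s=get_state(); print('t',round(s['clock'],2),'pos',np.round(np.array(s['tool_pos'])*1000,1),'F',np.round(s['contact_force'],1),'op',round(s['opening']*88.1,1));r=R.from_quat(s['eef_rot']).as_matrix();print('R',np.round(r,3).tolist());return s
def tool(p):
    """world target mm -> shift in tool axes"""
    s=get_state();r=R.from_quat(s['eef_rot']).as_matrix();return r.T@(np.array(p)-np.array(s['tool_pos'])*1000)
E
python3 - <<'E'
from h import *
st()
for c in ['top','side']:
    s=snap(c,c+'0')
    E=np.array(s['extrinsics']);print(c,(-E[:3,:3].T@E[:3,3]).round(3),E[2,:3].round(2))
    for n in ['stand','bore','rod_mid','rest_hole0','rack','post_short_mid','post_mid_mid','post_long_mid','jar','pan']:
        r=find_in(n,c); print(n,[(np.round(x['xy'],1).tolist(),round(x['score'],2)) for x in r[:3]])
E
```

```text
pics
t 0.0 pos [ 263.5 -566.   237.9] F [ 0.   0.4 -0.1] op 88.2
R [[0.907, 0.422, -0.001], [0.422, -0.907, 0.002], [-0.0, -0.002, -1.0]]
top [ 0.434 -0.01   1.225] [ 0.15  0.01 -0.99]
stand [([254.9, 226.2], 0.8)]
bore [([254.5, 224.4], 0.94)]
rod_mid [([128.6, 224.3], 0.58)]
rest_hole0 []
rack []
post_short_mid []
post_mid_mid [([370.2, 220.7], 0.56)]
post_long_mid [([345.6, 215.5], 0.51)]
jar [([153.6, 152.7], 0.74)]
pan []
side [ 0.504 -0.893  0.805] [ 0.11  0.77 -0.63]
stand [([216.8, 207.5], 0.72)]
bore []
rod_mid [([208.9, 126.1], 0.58)]
rest_hole0 [([211.7, 141.9], 0.74)]
rack [([230.2, 308.5], 0.66)]
post_short_mid [([227.6, 314.8], 0.79)]
post_mid_mid [([231.0, 290.1], 0.59)]
post_long_mid [([232.7, 263.6], 0.49)]
jar [([276.7, 141.9], 0.57)]
pan [([315.3, 282.1], 0.8)]
```

View pics/top0.png

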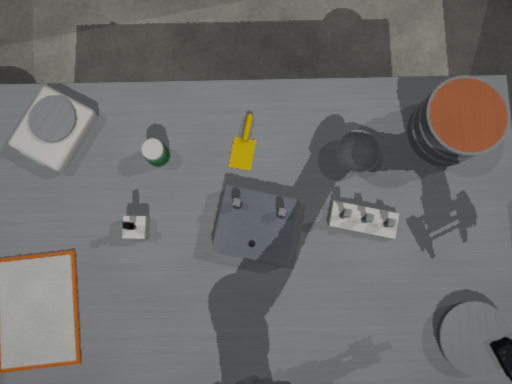

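View pics/side0.png

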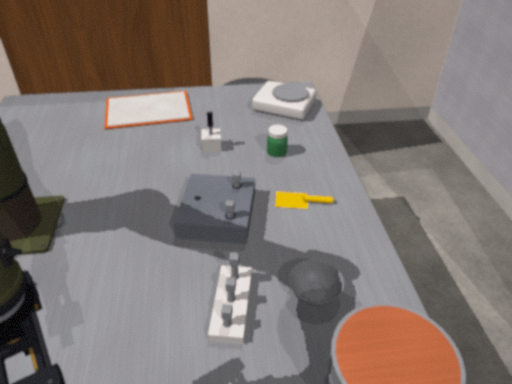

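The top view shows the bore at about (252,244), the rod's grip at (128,226) on its holder, and the posts at about (345,213), (367,218) and (390,223). I'll zoom in to refine these.

```bash
python3 - <<'E'
import cv2,numpy as np
a=cv2.imread('pics/top0.png')
def c(x,y,w,h,k): return cv2.resize(a[y:y+h,x:x+w],None,fx=k,fy=k,interpolation=cv2.INTER_CUBIC)
A=c(200,175,105,95,4);B=c(100,185,75,70,4);C=c(325,190,85,55,4)
o=np.zeros((600,740,3),np.uint8);o[:380,:420]=A;o[:280,430:730]=B;o[290:510,425-5:760-0]=0 
o[380:600,0:340]=C
cv2.imwrite('pics/z0.png',cv2.convertScaleAbs(o,alpha=1.6))
b=cv2.imread('pics/side0.png')
a=b
o=np.zeros((600,700,3),np.uint8);o[:600,:300]=c(195,240,75,150,4)[:600];o[:280,310:610]=c(170,100,75,70,4);o[290:590,310:690]=c(165,170,95,75,4)
cv2.imwrite('pics/z1.png',cv2.convertScaleAbs(o,alpha=1.3))
E
```

```text
Traceback (most recent call last):
ValueError: could not broadcast input array from shape (576,300,3) into shape (600,300,3)
```

View pics/z0.png

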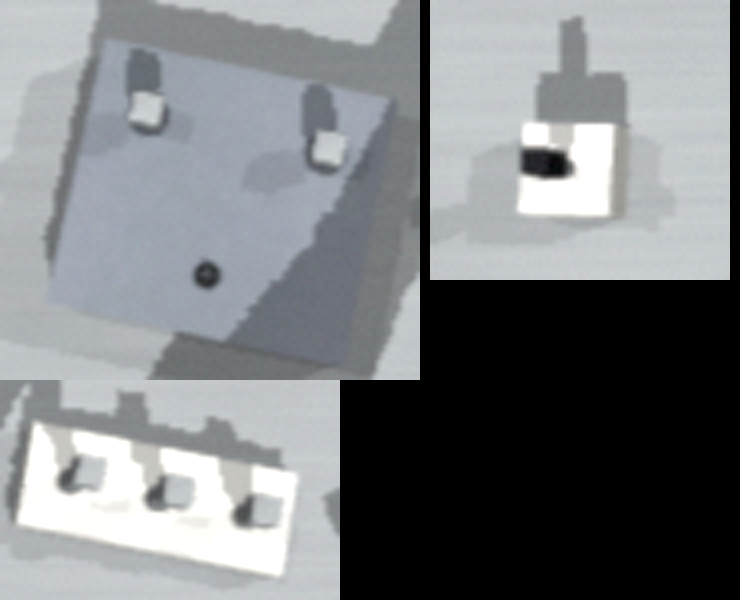

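```bash
python3 - <<'E'
from h import *
s=snapshot('top'); print(np.round(s['intrinsics'],1).tolist())
def P(p,org,off=(0,0)): p=np.array(p,float)-off; return (p+.5)/4-.5+org
def B(p,z): return back(s,p,z)[:2]*1000
def rect(c,z):
    q=np.array([B(p,z) for p in c]);print('corners',q.round(0).tolist(),'c',q.mean(0).round(1)); 
    print('sides',[round(np.linalg.norm(q[i]-q[(i+1)%4]),1) for i in range(4)],'ang',[round(np.degrees(np.arctan2(*(q[(i+1)%4]-q[i])[::-1])),1) for i in range(4)])
rect([P(p,(200,175)) for p in [(107,40),(393,98),(345,365),(50,300)]],.055)
print('bore',B(P((207,274),(200,175)),.053)); a,b=[B(P(p,(200,175)),.1) for p in [(147,110),(327,148)]];print(a,b,np.linalg.norm(a-b),np.degrees(np.arctan2(*(a-b)[::-1])))
m=(a+b)/2;u=(a-b)/np.linalg.norm(a-b);x=np.array([u[1],-u[0]]);print('bore from posts',m-95*x)
print('holder');rect([P(p,(100,185),(430,0)) for p in [(522,123),(615,123),(613,215),(518,213)]],.05)
print('rack');rect([P(p,(325,190),(0,380)) for p in [(35,422),(298,473),(282,577),(18,526)]],.025)
for p in [(90,472),(180,492),(265,510)]:
    print([B(P(p,(325,190),(0,380)),z).round(1).tolist() for z in (.075,.085,.095)])
print('rodtop',B(P((533,162),(100,185),(430,0)),.125), B(P((570,164),(100,185),(430,0)),.08))
E
python3 - <<'E'
import cv2,numpy as np
a=cv2.imread('pics/side0.png')
def c(x,y,w,h,k): return cv2.resize(a[y:y+h,x:x+w],None,fx=k,fy=k,interpolation=cv2.INTER_CUBIC)
o=np.zeros((600,700,3),np.uint8);o[:480,:300]=c(195,240,75,120,4);o[:280,310:610]=c(170,100,75,70,4);o[290:590,310:690]=c(165,170,95,75,4)
cv2.imwrite('pics/z1.png',cv2.convertScaleAbs(o,alpha=1.3))
E
```

```text
[[441.0, 0.0, 246.9], [0.0, 441.0, 190.7], [0.0, 0.0, 1.0]]
corners [[628.0, 60.0], [585.0, -131.0], [410.0, -94.0], [455.0, 99.0]] c [519.5 -16.7]
sides [np.float64(195.4), np.float64(179.1), np.float64(197.9), np.float64(177.1)] ang [np.float64(-102.5), np.float64(168.2), np.float64(77.0), np.float64(-12.6)]
bore [470.42816155  -5.00036667]
[574.17604308  31.83207179] [547.98595087 -83.09012601] 117.86870864170605 77.1618844245797
bore from posts [468.45583024  -4.520297  ]
holder
corners [[549.0, 339.0], [548.0, 277.0], [487.0, 277.0], [489.0, 340.0]] c [518.3 308.2]
sides [np.float64(62.6), np.float64(61.4), np.float64(63.5), np.float64(60.1)] ang [np.float64(-90.8), np.float64(180.0), np.float64(88.0), np.float64(-0.9)]
rack
corners [[585.0, -231.0], [548.0, -407.0], [477.0, -392.0], [514.0, -216.0]] c [ 531.1 -311.7]
sides [np.float64(180.6), np.float64(71.7), np.float64(179.7), np.float64(72.3)] ang [np.float64(-102.0), np.float64(167.7), np.float64(78.2), np.float64(-11.6)]
[[545.4, -256.0], [544.4, -253.8], [543.5, -251.7]]
[[531.5, -313.7], [530.7, -311.1], [529.8, -308.4]]
[[519.0, -368.0], [518.3, -364.9], [517.5, -361.8]]
rodtop [517.21463359 309.35825667] [518.96674791 298.19592092]
```

View pics/z1.png

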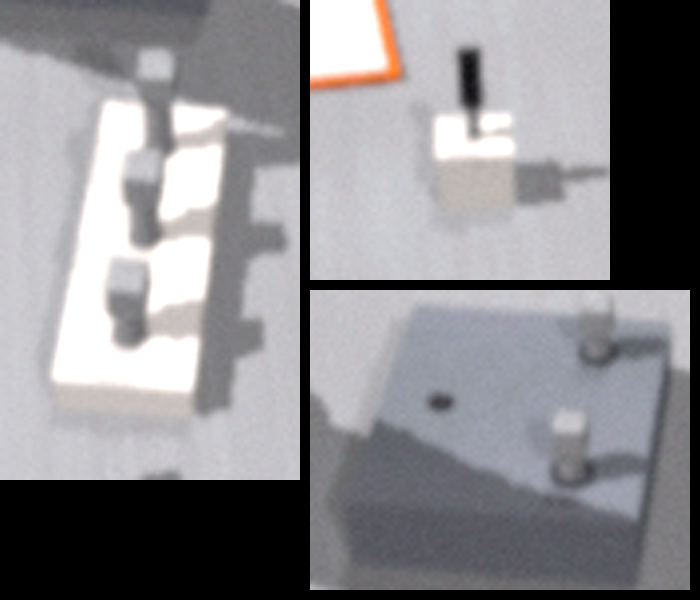

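The networks and my own measurements agree, and the measured rack and stand sizes match the given ones. The rack's side view suggests the short post is nearest that camera and the long post is furthest. I'll make a move planner next, then look with the wrist camera over the rack, bore and holder on the way.

```bash
cat >> h.py <<'E'
def plan(p,jaw=None,vmax=38,wmax=6.9,tmin=1):
    """straight line to world p mm with tool down, tool-y pointing at angle jaw deg (world, mod 180)"""
    s=get_state();r0=R.from_quat(s['eef_rot']);p0=np.array(s['tool_pos'])*1000
    if jaw is None: y=r0.as_matrix()[:,1]; jaw=np.degrees(np.arctan2(y[1],y[0]))
    else:
        y=r0.as_matrix()[:,1]; c=np.degrees(np.arctan2(y[1],y[0])); jaw=c+((jaw-c+90)%180-90)
    a=np.radians(jaw);Y=np.array([np.cos(a),np.sin(a),0]);Z=np.array([0,0,-1.]);X=np.cross(Y,Z)
    rv=(r0.inv()*R.from_matrix(np.c_[X,Y,Z])).as_rotvec(degrees=True)
    d=np.array(p)-p0
    n=max(tmin,int(np.ceil(max(np.linalg.norm(d)/vmax,np.linalg.norm(rv)/wmax))))
    print('n',n,'dist',d.round(1),'rv',rv.round(2))
    r=r0
    for i in range(n):
        t=r.as_matrix().T@d/n; print([round(float(v),1) for v in np.r_[t,rv/n]]); r=r*R.from_rotvec(rv/n,degrees=True)
E
python3 - <<'E'
from h import *
s=snapshot('side')
x=np.array([np.cos(np.radians(-12)),np.sin(np.radians(-12))]);y=np.array([-x[1],x[0]])
for k,px in [(60,(155,55)),(0,(143,165)),(-60,(130,270))]:
    c=np.array([531.1,-311.7])+k*y
    print(k,c.round(1),'seen',((np.array(px)+.5)/4-.5+[195,240]).round(1),[proj(s,[*c/1000,z]).round(1).tolist() for z in (.075,.085,.095)])
plan([515,-312,238],-102)
E
```

```text
60 [ 543.6 -253. ] seen [233.4 253.4] [[233.4, 261.4], [233.3, 258.3], [233.2, 255.1]]
0 [ 531.1 -311.7] seen [230.4 280.9] [[229.9, 283.5], [229.7, 280.4], [229.6, 277.2]]
-60 [ 518.6 -370.4] seen [227.1 307.1] [[225.9, 308.0], [225.7, 304.9], [225.6, 301.8]]
n 10 dist [251.2 254.6  -0.7] rv [1.000e-02 0.000e+00 3.697e+01]
[33.5, -12.5, 0.1, 0.0, 0.0, 3.7]
[32.6, -14.6, 0.1, 0.0, 0.0, 3.7]
[31.6, -16.7, 0.1, 0.0, 0.0, 3.7]
[30.5, -18.7, 0.1, 0.0, 0.0, 3.7]
[29.2, -20.6, 0.1, 0.0, 0.0, 3.7]
[27.8, -22.5, 0.1, 0.0, 0.0, 3.7]
[26.3, -24.2, 0.1, 0.0, 0.0, 3.7]
[24.7, -25.9, 0.1, 0.0, 0.0, 3.7]
[23.0, -27.4, 0.1, 0.0, 0.0, 3.7]
[21.2, -28.8, 0.1, 0.0, 0.0, 3.7]
```

```bash
python3 -m creep '[33.5,-12.5,0,0,0,3.7,32.6,-14.6,0,0,0,3.7,31.6,-16.7,0,0,0,3.7,30.5,-18.7,0,0,0,3.7,29.2,-20.6,0,0,0,3.7]' 60; python3 -m creep '[27.8,-22.5,0,0,0,3.7,26.3,-24.2,0,0,0,3.7,24.7,-25.9,0,0,0,3.7,23,-27.4,0,0,0,3.7,21.2,-28.8,0,0,0,3.7]'
python3 - <<'E'
from h import *
st(); s=snap('wrist','w1');E=np.array(s['extrinsics']);print((-E[:3,:3].T@E[:3,3]).round(3),E[2,:3].round(2))
for n in ['post_short_mid','post_mid_mid','post_long_mid','rack']: print(n,[(np.round(x['xy'],1).tolist(),round(x['score'],2)) for x in find_in(n,'wrist')[:3]])
plan([480,0,238],-102)
E
```

```text
clock: 1.62
tool_pos: [0.384, -0.4467, 0.2374]
eef_rot: [0.999, 0.038, -0.003, 0.003]
contact_force: [0.4, 0.5, -0.9]
opening: 0.681
clock: 2.03
tool_pos: [0.5206, -0.3184, 0.2364]
eef_rot: [0.991, -0.132, -0.002, 0.004]
contact_force: [0.4, -0.4, 0.6]
opening: 0.68
t 2.03 pos [ 520.6 -318.4  236.4] F [ 0.4 -0.4  0.6] op 59.9
R [[0.965, -0.261, -0.004], [-0.261, -0.965, -0.008], [-0.002, 0.009, -1.0]]
[ 0.596 -0.337  0.382] [-0.3   0.07 -0.95]
post_short_mid [([300.0, 157.5], 0.63)]
post_mid_mid [([239.5, 161.8], 0.66)]
post_long_mid [([183.6, 166.7], 0.94)]
rack [([248.2, 149.7], 0.64)]
n 9 dist [-38.9 320.3   1.7] rv [ 0.54  0.19 -2.92]
[-13.3, -33.3, -0.5, 0.1, 0.0, -0.3]
[-13.1, -33.3, -0.4, 0.1, 0.0, -0.3]
[-13.0, -33.4, -0.4, 0.1, 0.0, -0.3]
[-12.8, -33.5, -0.4, 0.1, 0.0, -0.3]
[-12.6, -33.6, -0.3, 0.1, 0.0, -0.3]
[-12.4, -33.6, -0.3, 0.1, 0.0, -0.3]
[-12.2, -33.7, -0.3, 0.1, 0.0, -0.3]
[-12.0, -33.8, -0.3, 0.1, 0.0, -0.3]
[-11.8, -33.8, -0.2, 0.1, 0.0, -0.3]
```

View pics/w1.png

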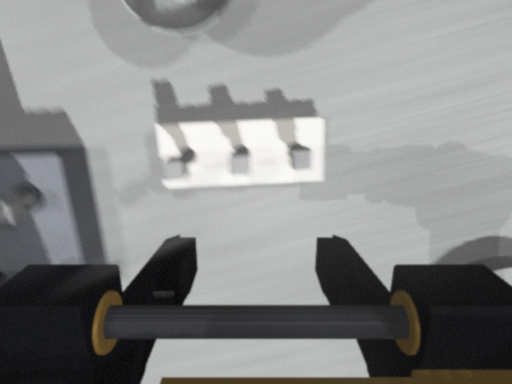

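The wrist view shows the rack at about (245,152). The long post is on the stand side at (178,165), then mid at (240,160) and short at (300,156), which matches the earlier order. Next I'll look at the bore.

```bash
python3 -m creep '[-17,-33.3,-0.4,0,0,-0.3,-17,-33.3,-0.4,0,0,-0.3,-17,-33.4,-0.4,0,0,-0.3,-17,-33.5,-0.4,0,0,-0.3,-17,-33.5,-0.4,0,0,-0.3]'; python3 -m creep '[-17,-33.5,-0.4,0,0,-0.3,-17,-33.5,-0.4,0,0,-0.3,-17,-33.5,-0.4,0,0,-0.3,-17,-33.5,-0.4,0,0,-0.3,0,0,0,0,0,0]'
python3 - <<'E'
from h import *
st(); s=snap('wrist','w2')
for n in ['bore','stand']: print(n,[(np.round(x['xy'],1).tolist(),round(x['score'],2)) for x in find_in(n,'wrist')[:3]])
print(back(s,find_in('bore','wrist')[0]['xy'],.053), proj(s,[.4695,-.0048,.055]))
E
```

```text
clock: 2.7
tool_pos: [0.4722, -0.1534, 0.2359]
eef_rot: [0.991, -0.133, -0.001, 0.011]
contact_force: [1.1, 0.5, -0.0]
opening: 0.683
clock: 3.12
tool_pos: [0.4347, -0.0038, 0.2355]
eef_rot: [0.992, -0.127, -0.001, 0.012]
contact_force: [0.1, 0.2, 0.4]
opening: 0.679
t 3.12 pos [434.7  -3.8 235.5] F [0.1 0.2 0.4] op 59.9
R [[0.968, -0.251, -0.005], [-0.252, -0.968, -0.023], [0.001, 0.023, -1.0]]
bore [([237.8, 83.5], 0.56)]
stand [([237.7, 84.6], 0.79), ([462.8, 17.9], 0.38)]
[ 0.51934195 -0.0120911   0.053     ] [244.04597073 136.30580916]
```

View pics/w2.png

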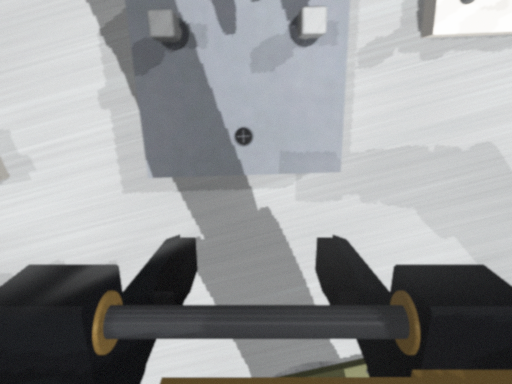

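The bore shows at (243.5,136) in the wrist view. My estimate projects to (244.0,136.3), so that is good to about 1 mm. The network's bore report (238,84) is the stand's centre, so I'm ignoring it. On to the holder.

```bash
python3 - <<'E'
from h import *
plan([450,306,238],-90,vmax=34)
E
```

```text
n 10 dist [ 13.2 318.    2.3] rv [  1.56  -0.03 -15.29]
[-7.1, -31.0, -1.1, 0.2, -0.0, -1.5]
[-6.3, -31.2, -1.0, 0.2, -0.0, -1.5]
[-5.5, -31.3, -0.9, 0.2, -0.0, -1.5]
[-4.6, -31.5, -0.8, 0.2, -0.0, -1.5]
[-3.8, -31.6, -0.7, 0.2, -0.0, -1.5]
[-2.9, -31.7, -0.7, 0.2, -0.0, -1.5]
[-2.1, -31.8, -0.6, 0.2, -0.0, -1.5]
[-1.2, -31.8, -0.5, 0.2, -0.0, -1.5]
[-0.4, -31.8, -0.4, 0.2, -0.0, -1.5]
[0.5, -31.8, -0.3, 0.2, -0.0, -1.5]
```

```bash
python3 -m creep '[-7,-32,-1,0.2,0,-1.5,-6,-32,-1,0.2,0,-1.5,-5.5,-32,-1,0.2,0,-1.5,-4.6,-32,-1,0.2,0,-1.5,-3.8,-32,-0.7,0.2,0,-1.5]'; python3 -m creep '[-3,-32,-0.7,0.2,0,-1.5,-2,-32,-0.6,0.2,0,-1.5,-1,-32,-0.5,0.2,0,-1.5,0,-32,0,0.2,0,-1.5,0,0,0,0,0,0]'
python3 - <<'E'
from h import *
st(); s=snap('wrist','w3')
for n in ['rod_mid','rest_hole0']: print(n,[(np.round(x['xy'],1).tolist(),round(x['score'],2)) for x in find_in(n,'wrist')[:3]])
for z in (.05,.08,.125): print(proj(s,[.518,.308,z]).round(1))
im=cv2.imread('pics/w3.png')[0:240,120:420]; cv2.imwrite('pics/w3z.png',cv2.resize(im,None,fx=2.5,fy=2.5,interpolation=cv2.INTER_CUBIC))
E
```

```text
clock: 3.73
tool_pos: [0.4516, 0.1337, 0.2373]
eef_rot: [0.996, -0.087, 0.002, 0.009]
contact_force: [0.5, -0.2, -0.7]
opening: 0.679
clock: 4.15
tool_pos: [0.4714, 0.2621, 0.2376]
eef_rot: [0.999, -0.04, 0.005, 0.001]
contact_force: [1.5, 0.5, -0.2]
opening: 0.682
t 4.15 pos [471.4 262.1 237.6] F [ 1.5  0.5 -0.2] op 60.1
R [[0.997, -0.079, 0.01], [-0.079, -0.997, -0.003], [0.01, 0.002, -1.0]]
rod_mid [([194.0, 136.9], 0.83)]
rest_hole0 []
[207.2 128.4]
[202.6 131.7]
[193.8 138. ]
```

View pics/w3z.png

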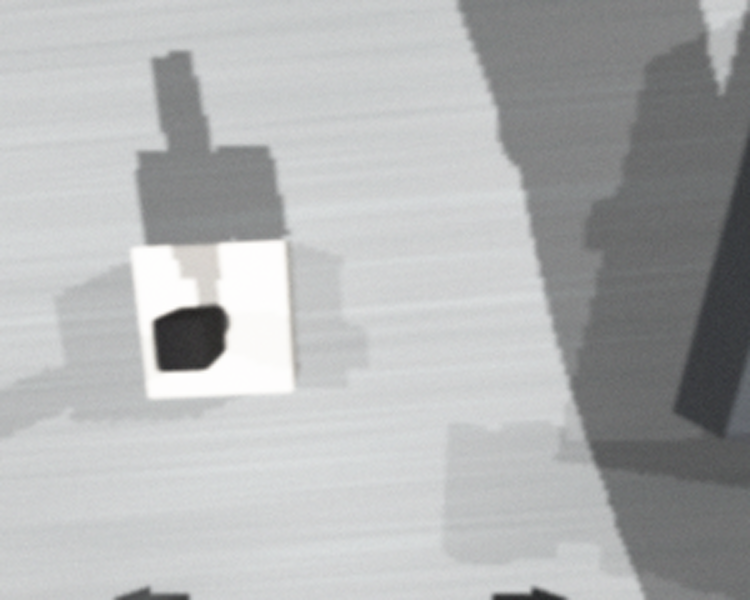

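```bash
python3 - <<'E'
from h import *
s=snapshot('wrist')
def f(pts,z):
    q=np.array([back(s,((p[0]+.5)/2.5-.5+120,(p[1]+.5)/2.5-.5),z)[:2]*1000 for p in pts]);d=q-np.roll(q,1,0)
    print(q.mean(0).round(1),np.linalg.norm(d,axis=1).round(1),np.degrees(np.arctan2(d[:,1],d[:,0])).round(1))
f([(132,247),(287,240),(294,390),(148,398)],.05)
f([(155,320),(202,316),(207,369),(157,371)],.125)
plan([518,308,150],-91.5,vmax=25)
E
```

```text
[518.  299.1] [60.5 61.3 59.8 61. ] [ -3.1 -92.6 176.6  88. ]
[518.3 299.8] [16.1 14.9 16.7 16. ] [ -6.6 -90.3 177.6  87.2]
n 5 dist [ 47.4  54.6 -87.5] rv [ 0.54 -0.47 -3.62]
[8.3, -11.9, 17.5, 0.1, -0.1, -0.7]
[8.5, -11.7, 17.5, 0.1, -0.1, -0.7]
[8.7, -11.6, 17.5, 0.1, -0.1, -0.7]
[8.8, -11.5, 17.5, 0.1, -0.1, -0.7]
[9.0, -11.3, 17.5, 0.1, -0.1, -0.7]
```

```bash
python3 - <<'E'
from h import *
st(); s=snap('wrist','w4'); s=snap('wrist','w5');st()
im=cv2.imread('pics/w5.png')[0:240,120:420]; cv2.imwrite('pics/w5z.png',cv2.resize(im,None,fx=2.5,fy=2.5,interpolation=cv2.INTER_CUBIC))
np.save('w5K.npy',s['intrinsics']);np.save('w5E.npy',s['extrinsics'])
E
```

```text
t 4.35 pos [470.6 253.4 237.5] F [-0.6  0.  -0.1] op 59.9
R [[0.996, -0.089, 0.008], [-0.089, -0.996, -0.01], [0.009, 0.009, -1.0]]
t 4.45 pos [470.2 253.9 237.7] F [ 0.9 -0.4 -0.5] op 59.8
R [[0.996, -0.089, 0.008], [-0.089, -0.996, -0.009], [0.009, 0.009, -1.0]]
```

View pics/w5z.png

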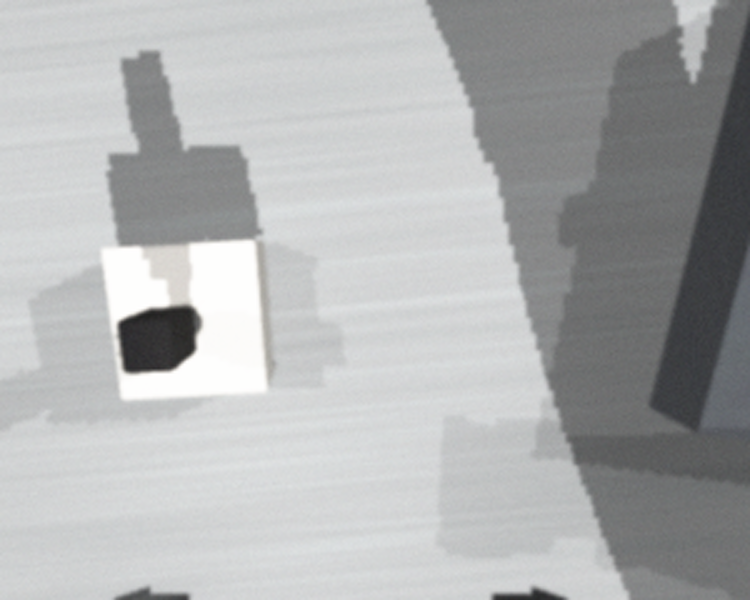

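```bash
python3 - <<'E'
from h import *
s=dict(intrinsics=np.load('w5K.npy'),extrinsics=np.load('w5E.npy'))
def f(pts,z):
    q=np.array([back(s,((p[0]+.5)/2.5-.5+120,(p[1]+.5)/2.5-.5),z)[:2]*1000 for p in pts]);d=q-np.roll(q,1,0)
    print(q.mean(0).round(1),np.linalg.norm(d,axis=1).round(1),np.degrees(np.arctan2(d[:,1],d[:,0])).round(1))
f([(102,247),(258,240),(267,391),(121,399)],.05)
f([(119,323),(170,318),(174,370),(123,373)],.125)
plan([518,308,150],-92,vmax=25)
E
```

```text
[518.3 310.3] [60.9 61.7 60.3 61. ] [ -2.6 -92.6 176.8  88. ]
[518.1 310.3] [15.8 16.2 16.4 16.4] [ -5.  -89.6 175.8  88.2]
n 5 dist [ 47.8  54.1 -87.7] rv [ 0.5  -0.47 -3.08]
[8.4, -11.8, 17.5, 0.1, -0.1, -0.6]
[8.6, -11.7, 17.5, 0.1, -0.1, -0.6]
[8.7, -11.5, 17.5, 0.1, -0.1, -0.6]
[8.9, -11.4, 17.5, 0.1, -0.1, -0.6]
[9.0, -11.3, 17.5, 0.1, -0.1, -0.6]
```

```bash
python3 -m creep '[9,-12.5,17.5,0.1,-0.1,-0.6,9,-12.5,17.5,0.1,-0.1,-0.6,9,-12.5,17.5,0.1,-0.1,-0.6,9,-12.5,17.5,0.1,-0.1,-0.6,9,-11,15,0.1,-0.1,-0.6]'; python3 -m creep '[0,0,0,0,0,0,0,0,0,0,0,0]'
python3 - <<'E'
from h import *
st();plan([518.2,309,84],-92.5,vmax=15)
E
```

```text
clock: 4.87
tool_pos: [0.5245, 0.3027, 0.1545]
eef_rot: [1.0, -0.025, 0.002, 0.0]
contact_force: [-0.4, -0.2, 0.7]
opening: 0.679
clock: 5.03
tool_pos: [0.5251, 0.301, 0.1514]
eef_rot: [1.0, -0.026, 0.001, 0.002]
contact_force: [-1.1, -0.9, -0.5]
opening: 0.679
t 5.03 pos [525.1 301.  151.4] F [-1.1 -0.9 -0.5] op 59.8
R [[0.999, -0.052, 0.001], [-0.052, -0.999, -0.003], [0.002, 0.003, -1.0]]
n 5 dist [ -6.9   8.  -67.4] rv [ 0.18 -0.09 -0.46]
[-1.5, -1.6, 13.5, 0.0, -0.0, -0.1]
[-1.5, -1.6, 13.5, 0.0, -0.0, -0.1]
[-1.5, -1.5, 13.5, 0.0, -0.0, -0.1]
[-1.5, -1.5, 13.5, 0.0, -0.0, -0.1]
[-1.5, -1.5, 13.5, 0.0, -0.0, -0.1]
```

```bash
python3 -m creep '[-2.5,-2.7,10,0,0,-0.1,-2.5,-2.7,10,0,0,-0.1,-2,-2.6,10,0,0,-0.1,0,0,13,0,0,-0.1,0,0,13,0,0,0]'; python3 -m creep '[0,0,11,0,0,0,0,0,0,0,0,0]'
python3 - <<'E'
from h import *
st();plan([518.2,309,84],-92.5,vmax=15);s=snap('wrist','w6')
E
```

```text
clock: 5.45
tool_pos: [0.5191, 0.3071, 0.0965]
eef_rot: [1.0, -0.024, 0.004, 0.001]
contact_force: [0.3, -1.2, -0.7]
opening: 0.677
clock: 5.62
tool_pos: [0.5164, 0.3064, 0.0823]
eef_rot: [1.0, -0.024, 0.001, 0.002]
contact_force: [-1.0, -0.2, -0.2]
opening: 0.682
t 5.62 pos [516.4 306.4  82.3] F [-1.  -0.2 -0.2] op 60.1
R [[0.999, -0.048, 0.003], [-0.048, -0.999, -0.004], [0.003, 0.003, -1.0]]
n 1 dist [1.8 2.6 1.7] rv [ 0.2  -0.17 -0.25]
[1.7, -2.7, -1.7, 0.2, -0.2, -0.2]
```

View pics/w6.png

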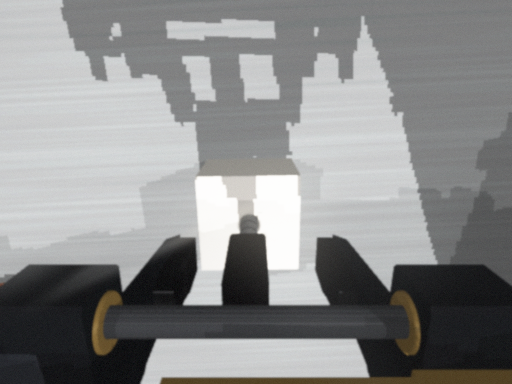

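The rod's grip is at columns 222–268 (centre about 245), and the jaws' centre is at about 256. It is left of centre by about 4 mm, so I'll correct that and then close.

```bash
python3 -m creep '[1.7,-3.6,-1.5,0.2,-0.2,-0.2,0,0,0,0,0,0]';  python3 -m creep '[0,0,0,0,0,0,0,0,0,0,0,0]' 30 10
python3 - <<'E'
from h import *
st();plan([518.2,309,84],-92.5,vmax=15);s=snap('wrist','w7')
E
```

```text
clock: 5.83
tool_pos: [0.5188, 0.3106, 0.0852]
eef_rot: [1.0, -0.022, 0.0, -0.0]
contact_force: [0.5, 0.7, -0.1]
opening: 0.678
clock: 6.0
tool_pos: [0.5198, 0.3112, 0.0866]
eef_rot: [1.0, -0.022, 0.001, -0.001]
contact_force: [0.9, -0.2, 1.1]
opening: 0.554
t 6.0 pos [519.8 311.2  86.6] F [ 0.9 -0.2  1.1] op 48.8
R [[0.999, -0.044, 0.002], [-0.044, -0.999, 0.003], [0.002, -0.003, -1.0]]
n 1 dist [-1.6 -2.2 -2.6] rv [-0.15 -0.14 -0.02]
[-1.5, 2.3, 2.5, -0.2, -0.1, -0.0]
```

View pics/w7.png

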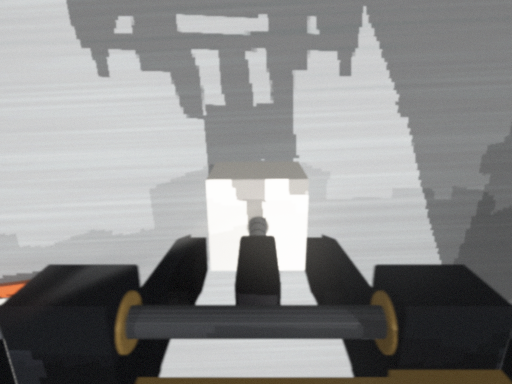

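```bash
python3 -m creep '[-1.2,0,2,0,0,0,0,0,0,0,0,0,0,0,0,0,0,0,0,0,0,0,0,0,0,0,0,0,0,0]' 10 15;  python3 -m creep '[0,0,0,0,0,0,0,0,0,0,0,0]' 10 30
python3 - <<'E'
from h import *
st()
E
```

```text
clock: 6.47
tool_pos: [0.519, 0.3114, 0.0854]
eef_rot: [1.0, -0.022, 0.002, -0.002]
contact_force: [0.2, -0.6, -0.0]
opening: 0.198
clock: 6.63
tool_pos: [0.519, 0.3114, 0.0854]
eef_rot: [1.0, -0.022, 0.002, -0.002]
contact_force: [-0.3, 0.2, -0.0]
opening: 0.202
t 6.63 pos [519.  311.4  85.4] F [-0.3  0.2 -0. ] op 17.8
R [[0.999, -0.044, 0.004], [-0.044, -0.999, 0.004], [0.004, -0.004, -1.0]]
```

```bash
python3 -m creep '[0,0,-15,0,0,0,0,0,-20,0,0,0,0,0,-25,0,0,0,0,0,-18,0,0,0,0,0,0,0,0,0]'
python3 - <<'E'
from h import *
st();plan([469.5,-4.8,155],-92.5,vmax=34)
E
```

```text
clock: 7.05
tool_pos: [0.5191, 0.3112, 0.1641]
eef_rot: [1.0, -0.022, 0.002, -0.001]
contact_force: [0.0, 0.4, -0.9]
opening: 0.203
t 7.05 pos [519.1 311.2 164.1] F [ 0.   0.4 -0.9] op 17.9
R [[0.999, -0.044, 0.004], [-0.044, -0.999, 0.003], [0.003, -0.003, -1.0]]
n 10 dist [ -49.6 -316.    -9.1] rv [-0.16 -0.2  -0.05]
[-3.6, 31.8, 0.8, -0.0, -0.0, -0.0]
[-3.6, 31.8, 0.8, -0.0, -0.0, -0.0]
[-3.6, 31.8, 0.8, -0.0, -0.0, -0.0]
[-3.6, 31.8, 0.8, -0.0, -0.0, -0.0]
[-3.6, 31.8, 0.8, -0.0, -0.0, -0.0]
[-3.6, 31.8, 0.9, -0.0, -0.0, -0.0]
[-3.6, 31.8, 0.9, -0.0, -0.0, -0.0]
[-3.6, 31.8, 0.9, -0.0, -0.0, -0.0]
[-3.6, 31.8, 0.9, -0.0, -0.0, -0.0]
[-3.6, 31.8, 0.9, -0.0, -0.0, -0.0]
```

```bash
python3 -m creep '[-3.6,31.8,0.5,0,0,0,-3.6,31.8,0.5,0,0,0,-3.6,31.8,0.5,0,0,0,-3.6,31.8,0.5,0,0,0,-3.6,31.8,0.5,0,0,0]';python3 -m creep '[-3.6,31.8,0.5,0,0,0,-3.6,31.8,0.5,0,0,0,-3.6,31.8,0.5,0,0,0,-3.6,30,0.5,0,0,0,0,0,0,0,0,0]';python3 -m creep '[0,0,0,0,0,0]'
python3 - <<'E'
from h import *
st();plan([469.5,-4.8,155],-92.5,vmax=34)
E
```

```text
clock: 7.47
tool_pos: [0.4932, 0.1595, 0.1574]
eef_rot: [1.0, -0.014, 0.003, -0.006]
contact_force: [0.4, 0.6, -0.8]
opening: 0.198
clock: 7.88
tool_pos: [0.4687, 0.0209, 0.1491]
eef_rot: [1.0, -0.018, -0.002, -0.003]
contact_force: [-0.4, 0.3, -1.7]
opening: 0.2
clock: 7.97
tool_pos: [0.468, 0.0195, 0.1484]
eef_rot: [1.0, -0.02, -0.002, -0.003]
contact_force: [-0.0, 1.7, -1.2]
opening: 0.202
t 7.97 pos [468.   19.5 148.4] F [-0.   1.7 -1.2] op 17.8
R [[0.999, -0.039, -0.005], [-0.039, -0.999, 0.006], [-0.005, -0.006, -1.0]]
n 1 dist [  1.5 -24.3   6.6] rv [-0.35  0.29  0.26]
[2.4, 24.2, -6.8, -0.4, 0.3, 0.3]
```

```bash
python3 -m creep '[1.2,12,-4,-0.2,0.1,0.1,1.2,11.5,-1,-0.2,0.1,0.1,0,0,0,0,0,0,0,0,0,0,0,0]'
python3 - <<'E'
from h import *
st();plan([469.5,-4.8,145],-92.5,vmax=34);
s=snap('wrist','w8');t=snap('top','t8');u=snap('side','s8')
im=cv2.imread('pics/w8.png')[90:290,150:350]; o=np.zeros((600,800,3),np.uint8); o[:400,:400]=cv2.resize(im,None,fx=2,fy=2,interpolation=2)
def z(n,s,w=30):
    p=proj(s,[.4695,-.0048,.06]);x,y=int(p[0])-w,int(p[1])-w; print(n,p,x,y)
    return cv2.resize(cv2.imread(f'pics/{n}.png')[y:y+2*w,x:x+2*w],(300,300),interpolation=2)
o[:300,400:700]=z('t8',t);o[300:,400:700]=z('s8',u)
cv2.imwrite('pics/c8.png',o)
E
```

```text
clock: 8.3
tool_pos: [0.4697, -0.0044, 0.1525]
eef_rot: [1.0, -0.02, -0.001, 0.0]
contact_force: [-0.0, -0.2, -0.4]
opening: 0.202
t 8.3 pos [469.7  -4.4 152.5] F [-0.  -0.2 -0.4] op 17.8
R [[0.999, -0.04, -0.002], [-0.04, -0.999, -0.001], [-0.002, 0.001, -1.0]]
n 1 dist [-0.2 -0.4 -7.5] rv [0.05 0.14 0.22]
[-0.2, 0.4, 7.5, 0.0, 0.1, 0.2]
t8 [251.29179182 243.39933921] 221 213
s8 [196.86280411 195.54789822] 166 165
```

View pics/c8.png

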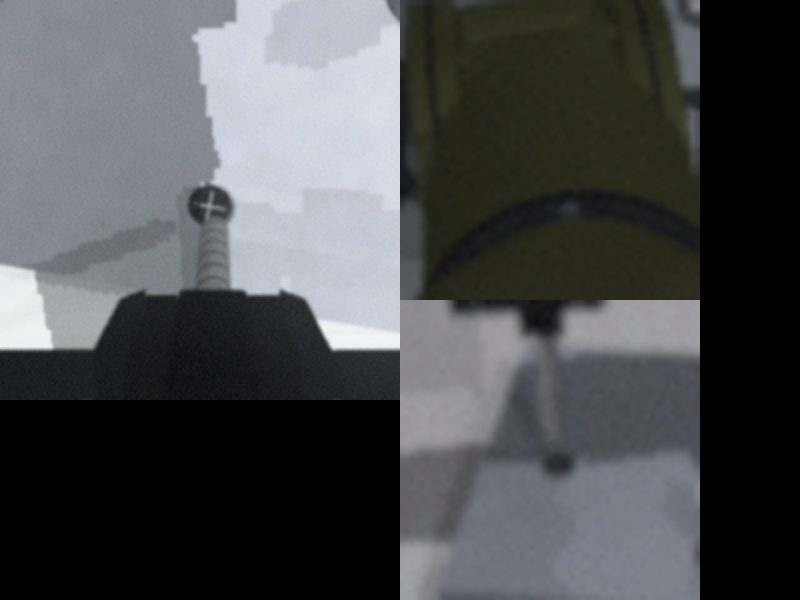

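```bash
python3 - <<'E'
from h import *
s=snapshot('wrist');u=snapshot('side');a=st()
im=cv2.imread('pics/w8.png')
print('bore by wrist',back(s,(210.5/2-.25+150,205.5/2-.25+90),.055)*1000)
for z in (.055,.072,.09,.1): print(z,proj(s,[*np.array(a['tool_pos'])[:2],z]).round(1), (proj(s,[*np.array(a['tool_pos'])[:2],z])*2-[300,180]).round(0))
for z in (.055,.072,.09,.1):
    print('side',((proj(u,[*np.array(a['tool_pos'])[:2],z])-[166,165])*5+[400,300]).round(0))
print('bore by side',back(u,((558-400)/5+166-.4,(464-300)/5+165-.4),.055)*1000)
E
```

```text
t 8.55 pos [469.4  -3.9 152.4] F [-0.3  0.1 -0.6] op 17.8
R [[0.999, -0.039, -0.003], [-0.039, -0.999, -0.001], [-0.003, 0.001, -1.0]]
bore by wrist [470.46372944  -3.02602107  55.        ]
0.055 [256.1 193.7] [212. 207.]
0.072 [256.2 200.8] [212. 222.]
0.09 [256.2 209.4] [212. 239.]
0.1 [256.2 214.8] [212. 250.]
side [555. 459.]
side [552. 434.]
side [550. 407.]
side [548. 392.]
bore by side [469.96640182  -6.42846929  55.        ]
```

All estimates put the bore at about (470,-4.5), and the rod clears the bore by 3.75 mm all round. I'll descend to just above the shallowest possible floor, where the TCP would be about 115 mm.

```bash
python3 -m creep '[0.5,0.5,6,0,0,0,0,0,8,0,0,0,0,0,8,0,0,0,0,0,6,0,0,0,0,0,0,0,0,0]'
python3 - <<'E'
from h import *
st();plan([470,-4.6,118],-92.5)
E
```

```text
clock: 8.97
tool_pos: [0.4701, -0.0028, 0.1214]
eef_rot: [1.0, -0.018, -0.001, -0.0]
contact_force: [-0.7, -0.8, -1.3]
opening: 0.204
t 8.97 pos [470.1  -2.8 121.4] F [-0.7 -0.8 -1.3] op 17.9
R [[0.999, -0.036, -0.003], [-0.036, -0.999, 0.0], [-0.003, -0.0, -1.0]]
n 1 dist [-0.1 -1.8 -3.4] rv [-0.    0.15  0.43]
[-0.0, 1.8, 3.4, -0.0, 0.1, 0.4]
```

```bash
python3 -m creep '[0,1.8,1.2,0,0,0.3,0,0,1.2,0,0,0,0,0,1.2,0,0,0]';python3 -m creep '[0,0,1.2,0,0,0]';python3 -m creep '[0,0,1,0,0,0]';python3 -m creep '[0,0,1,0,0,0]'
```

```text
clock: 9.22
tool_pos: [0.4695, -0.0048, 0.1166]
eef_rot: [1.0, -0.021, -0.002, 0.0]
contact_force: [-0.0, 0.6, -0.4]
opening: 0.197
clock: 9.3
tool_pos: [0.4695, -0.0049, 0.1153]
eef_rot: [1.0, -0.021, -0.002, 0.0]
contact_force: [0.4, 0.0, -0.8]
opening: 0.203
clock: 9.38
tool_pos: [0.4696, -0.005, 0.1144]
eef_rot: [1.0, -0.021, -0.002, 0.0]
contact_force: [-1.2, 0.1, -1.4]
opening: 0.197
clock: 9.47
tool_pos: [0.4698, -0.005, 0.1134]
eef_rot: [1.0, -0.021, -0.002, 0.0]
contact_force: [-0.7, -0.5, -1.5]
opening: 0.204
```

```bash
python3 -m creep '[0,0,1.2,0,0,0,0,0,1.2,0,0,0]';python3 -m creep '[0,0,1.2,0,0,0,0,0,1.2,0,0,0]';python3 -m creep '[0,0,1.2,0,0,0]';python3 -m creep '[0,0,1,0,0,0]';python3 -m creep '[0,0,1,0,0,0]'
```

```text
clock: 9.63
tool_pos: [0.47, -0.005, 0.1111]
eef_rot: [1.0, -0.021, -0.001, 0.0]
contact_force: [-0.5, 0.2, -0.9]
opening: 0.202
clock: 9.8
tool_pos: [0.4701, -0.005, 0.1086]
eef_rot: [1.0, -0.021, -0.001, -0.0]
contact_force: [0.3, -0.7, -1.2]
opening: 0.203
clock: 9.88
tool_pos: [0.4702, -0.0049, 0.1073]
eef_rot: [1.0, -0.021, -0.001, -0.0]
contact_force: [0.2, 1.0, -1.1]
opening: 0.203
clock: 9.97
tool_pos: [0.4702, -0.005, 0.1061]
eef_rot: [1.0, -0.021, -0.001, -0.0]
contact_force: [0.8, -0.2, -0.6]
opening: 0.202
clock: 10.05
tool_pos: [0.4702, -0.0049, 0.105]
eef_rot: [1.0, -0.021, -0.001, -0.0]
contact_force: [0.2, -0.9, -1.5]
opening: 0.201
```

```bash
for i in 1; do python3 -m creep '[0,0,1,0,0,0]'; python3 -m creep '[0,0,1,0,0,0]';python3 -m creep '[0,0,0,0,0,0]'; done | grep -E "pos|force"
```

```text
tool_pos: [0.4702, -0.0049, 0.1039]
contact_force: [0.1, 0.1, -0.9]
tool_pos: [0.4702, -0.0049, 0.1028]
contact_force: [-0.1, -0.5, -0.7]
tool_pos: [0.4701, -0.0049, 0.1026]
contact_force: [-0.2, 0.1, -0.6]
```

The rod passed both the 20 and 30 mm levels without contact. The next possible contact is at a TCP height of about 95 mm.

```bash
(python3 -m creep '[0,0,1.5,0,0,0,0,0,1.5,0,0,0,0,0,1.5,0,0,0]'; python3 -m creep '[0,0,1,0,0,0]';python3 -m creep '[0,0,0.8,0,0,0]';python3 -m creep '[0,0,0.5,0,0,0]')| grep -E "pos|force"
```

```text
tool_pos: [0.4703, -0.0049, 0.0979]
contact_force: [-1.0, -0.2, -0.2]
tool_pos: [0.4702, -0.0049, 0.0967]
contact_force: [-0.6, -0.6, -1.4]
tool_pos: [0.4702, -0.0049, 0.0957]
contact_force: [-0.0, -0.8, -0.7]
tool_pos: [0.4703, -0.0049, 0.0952]
contact_force: [-0.0, 0.0, 6.7]
```

```bash
python3 -m creep '[0,0,0.5,0,0,0]'| grep -E "pos|force"
```

```text
tool_pos: [0.4705, -0.0049, 0.095]
contact_force: [-0.6, 0.2, 10.5]
```

```bash
python3 -m creep '[0,0,0.5,0,0,0]'| grep -E "pos|force"
```

```text
tool_pos: [0.4705, -0.0049, 0.0951]
contact_force: [-1.4, -0.2, 7.7]
```

```bash
python3 -m creep '[0,0,0.2,0,0,0,0,0,0.2,0,0,0,0,0,0.2,0,0,0,0,0,0.2,0,0,0,0,0,0.2,0,0,0]'| grep -E "pos|force|open"
python3 - <<'E'
from h import *
for i in range(3): st(); snapshot('top')
E
```

```text
tool_pos: [0.4703, -0.0049, 0.0952]
contact_force: [-0.9, 0.3, 6.0]
opening: 0.205
t 11.38 pos [470.3  -4.9  95.2] F [-0.9  0.3  6. ] op 18.1
R [[0.999, -0.042, -0.001], [-0.042, -0.999, 0.0], [-0.001, -0.0, -1.0]]
t 11.43 pos [470.3  -4.9  95.2] F [-1.3 -0.5  4.6] op 17.9
R [[0.999, -0.042, -0.001], [-0.042, -0.999, 0.0], [-0.001, -0.0, -1.0]]
t 11.48 pos [470.3  -4.9  95.2] F [-1.1  0.9  4.7] op 18.0
R [[0.999, -0.042, -0.001], [-0.042, -0.999, 0.0], [-0.001, -0.0, -1.0]]
```

The rod stayed on the floor at TCP 95.2 mm for about 0.7 s with 5–10 N. That gives a depth of 40.2 mm, so the bore is 40 mm and needs the long post. Returning the rod now.

```bash
(python3 -m creep '[0,0,-8,0,0,0,0,0,-18,0,0,0,0,0,-20,0,0,0,0,0,-20,0,0,0,0,0,0,0,0,0]'; )| grep -E "pos|force|open"
python3 - <<'E'
from h import *
st();plan([519,311.3,165],-92.5,vmax=34)
E
```

```text
tool_pos: [0.4696, -0.005, 0.1632]
contact_force: [0.2, -0.7, -1.3]
opening: 0.202
t 11.95 pos [469.6  -5.  163.2] F [ 0.2 -0.7 -1.3] op 17.8
R [[0.999, -0.042, -0.004], [-0.042, -0.999, -0.0], [-0.004, 0.0, -1.0]]
n 10 dist [ 49.4 316.3   1.8] rv [0.03 0.25 0.08]
[3.6, -31.8, -0.2, 0.0, 0.0, 0.0]
[3.6, -31.8, -0.2, 0.0, 0.0, 0.0]
[3.6, -31.8, -0.2, 0.0, 0.0, 0.0]
[3.6, -31.8, -0.2, 0.0, 0.0, 0.0]
[3.6, -31.8, -0.2, 0.0, 0.0, 0.0]
[3.6, -31.8, -0.2, 0.0, 0.0, 0.0]
[3.6, -31.8, -0.2, 0.0, 0.0, 0.0]
[3.6, -31.8, -0.2, 0.0, 0.0, 0.0]
[3.6, -31.8, -0.2, 0.0, 0.0, 0.0]
[3.6, -31.8, -0.2, 0.0, 0.0, 0.0]
```

```bash
(python3 -m creep '[3.6,-31.8,-0.2,0,0,0,3.6,-31.8,-0.2,0,0,0,3.6,-31.8,-0.2,0,0,0,3.6,-31.8,-0.2,0,0,0,3.6,-31.8,-0.2,0,0,0]';python3 -m creep '[3.6,-31.8,-0.2,0,0,0,3.6,-31.8,-0.2,0,0,0,3.6,-31.8,-0.2,0,0,0,3.6,-31.8,-0.2,0,0,0,0,0,0,0,0,0]';python3 -m creep '[0,0,0,0,0,0]')| grep -E "pos|force"
python3 - <<'E'
from h import *
st();plan([519,311.3,152],-92.5,vmax=15)
E
```

```text
tool_pos: [0.4958, 0.1472, 0.1633]
contact_force: [-0.4, 0.1, -1.1]
tool_pos: [0.5164, 0.2883, 0.1593]
contact_force: [0.4, 1.7, -1.1]
tool_pos: [0.5158, 0.2894, 0.1582]
contact_force: [-0.2, -1.2, -1.6]
t 12.87 pos [515.8 289.4 158.2] F [-0.2 -1.2 -1.6] op 17.2
R [[0.999, -0.051, -0.007], [-0.051, -0.999, -0.004], [-0.007, 0.004, -1.0]]
n 2 dist [ 3.2 21.9 -6.2] rv [ 0.23  0.42 -0.41]
[1.0, -11.0, 3.0, 0.1, 0.2, -0.2]
[1.1, -11.0, 3.1, 0.1, 0.2, -0.2]
```

```bash
(python3 -m creep '[1,-11,1,0.1,0.2,-0.2,1,-11,1,0.1,0.2,-0.2,0,0,3,0,0,0,0,0,3,0,0,0,0,0,0,0,0,0]';python3 -m creep '[0,0,0,0,0,0]')| grep -E "pos|force"
python3 - <<'E'
from h import *
st();plan([519,311.3,138],-92.5,vmax=15)
E
```

```text
tool_pos: [0.5181, 0.3105, 0.1474]
contact_force: [-0.9, -0.2, -0.1]
tool_pos: [0.5181, 0.3094, 0.1471]
contact_force: [0.1, 0.4, -0.5]
t 13.37 pos [518.1 309.4 147.1] F [ 0.1  0.4 -0.5] op 17.9
R [[0.999, -0.046, -0.003], [-0.046, -0.999, -0.004], [-0.003, 0.004, -1.0]]
n 1 dist [ 0.9  1.9 -9.1] rv [ 0.24  0.17 -0.15]
[0.8, -1.9, 9.1, 0.2, 0.2, -0.2]
```

```bash
(python3 -m creep '[0.9,-1.9,2.5,0.2,0.2,-0.2,0,0,3,0,0,0,0,0,0,0,0,0,0,0,0,0,0,0]')| grep -E "pos|force"
python3 - <<'E'
from h import *
st();plan([519,311.3,138],-92.5,vmax=15);s=snap('wrist','w9');u=snap('side','s9')
cv2.imwrite('pics/w9z.png',np.hstack([cv2.resize(cv2.imread('pics/w9.png')[120:280,180:340],(400,400),interpolation=2),cv2.resize(cv2.imread('pics/s9.png')[90:170,170:250],(400,400),interpolation=2)]))
E
```

```text
tool_pos: [0.5198, 0.3089, 0.1412]
contact_force: [-0.7, -0.9, -1.4]
t 13.7 pos [519.8 308.9 141.2] F [-0.7 -0.9 -1.4] op 17.6
R [[0.999, -0.046, 0.001], [-0.046, -0.999, -0.002], [0.001, 0.002, -1.0]]
n 1 dist [-0.8  2.4 -3.2] rv [ 0.1  -0.05 -0.13]
[-0.9, -2.4, 3.2, 0.1, -0.1, -0.1]
```

View pics/w9z.png

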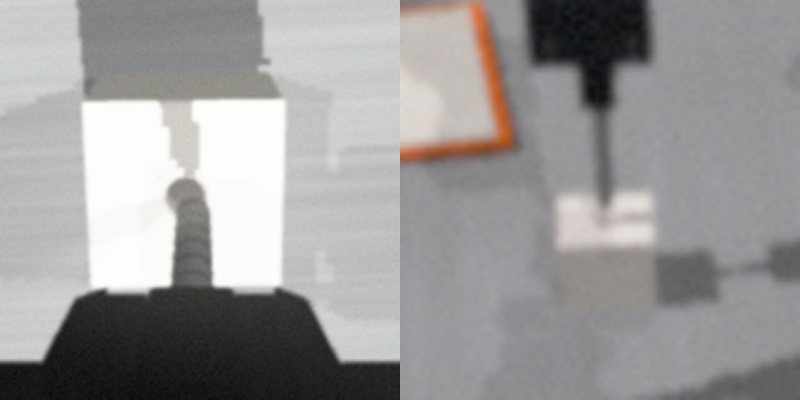

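The rod's axis is right of the hole by about 7 px in the zoom, which agrees with the 2.4 mm y error in the readings.

```bash
(python3 -m creep '[-0.8,-2.4,0,0.1,0,-0.1,0,0,0,0,0,0,0,0,0,0,0,0]')| grep -E "pos|force"
python3 - <<'E'
from h import *
st();plan([519,311.3,138],-92.5,vmax=15)
E
```

```text
tool_pos: [0.5192, 0.3117, 0.1416]
contact_force: [-0.1, 0.5, -1.2]
t 14.05 pos [519.2 311.7 141.6] F [-0.1  0.5 -1.2] op 17.4
R [[0.999, -0.044, 0.001], [-0.044, -0.999, 0.0], [0.001, -0.001, -1.0]]
n 1 dist [-0.2 -0.4 -3.6] rv [-0.03 -0.08 -0.02]
[-0.1, 0.4, 3.6, -0.0, -0.1, -0.0]
```

```bash
(python3 -m creep '[-0.1,0.2,4,0,0,0,0,0,4,0,0,0]';python3 -m creep '[0,0,3,0,0,0]')| grep -E "pos|force"
```

```text
tool_pos: [0.5196, 0.3121, 0.134]
contact_force: [0.2, 0.3, -1.7]
tool_pos: [0.5195, 0.3121, 0.1305]
contact_force: [-0.2, 0.1, -1.6]
```

```bash
(python3 -m creep '[0,0,3,0,0,0]')| grep -E "pos|force"
```

```text
tool_pos: [0.5194, 0.3121, 0.127]
contact_force: [0.0, -0.2, -1.0]
```

The tip is inside the hole now, below the 50 mm mouth with no force.

```bash
(python3 -m creep '[-0.3,0.6,4,0,0,0,0,0,6,0,0,0,0,0,6,0,0,0]')| grep -E "pos|force"
```

```text
tool_pos: [0.5193, 0.3115, 0.1097]
contact_force: [0.8, -0.6, -0.3]
```

```bash
(python3 -m creep '[0,0,7,0,0,0,0,0,7,0,0,0,0,0,5,0,0,0]';python3 -m creep '[0,0,2,0,0,0]')| grep -E "pos|force"
```

```text
tool_pos: [0.519, 0.3112, 0.0879]
contact_force: [0.1, 0.4, -0.8]
tool_pos: [0.5187, 0.3111, 0.085]
contact_force: [-1.1, -0.5, 20.3]
```

That touch on the holder floor read 20 N, more than I meant. I'll ease up at once, release, and be gentler from here.

```bash
(python3 -m creep '[0,0,-0.3,0,0,0]';python3 -m creep '[0,0,0,0,0,0,0,0,0,0,0,0,0,0,0,0,0,0]' 40)| grep -E "pos|force|open"
```

```text
tool_pos: [0.5188, 0.311, 0.0852]
contact_force: [-0.3, 0.6, 4.8]
opening: 0.199
tool_pos: [0.5193, 0.3114, 0.0854]
contact_force: [0.1, 0.5, -0.5]
opening: 0.407
```

Released. I'll rise straight up, then go over to the long post.

```bash
(python3 -m creep '[0,0,-10,0,0,0,0,0,-20,0,0,0,0,0,-30,0,0,0,0,0,-30,0,0,0,0,0,-15,0,0,0]' 50)| grep -E "pos|force|open"
python3 - <<'E'
from h import *
st();snap('wrist','w10');u=snap('side','s10');snap('top','t10')
cv2.imwrite('pics/w10z.png',np.hstack([cv2.resize(cv2.imread('pics/w10.png'),(533,400)),cv2.resize(cv2.imread('pics/s10.png')[90:170,185:235],(250,400),interpolation=2)]))
plan([543.6,-253,180],-102,vmax=36)
E
```

```text
tool_pos: [0.5167, 0.3098, 0.1923]
contact_force: [0.4, 0.5, -1.3]
opening: 0.57
t 15.72 pos [516.7 309.8 192.3] F [ 0.4  0.5 -1.3] op 50.2
R [[0.999, -0.044, -0.005], [-0.044, -0.999, -0.004], [-0.005, 0.004, -1.0]]
n 16 dist [  27.3 -562.7  -10.5] rv [0.28 0.31 9.51]
[3.2, 35.1, 0.8, 0.0, 0.0, 0.6]
[3.6, 35.0, 0.8, 0.0, 0.0, 0.6]
[4.0, 35.0, 0.8, 0.0, 0.0, 0.6]
[4.3, 34.9, 0.8, 0.0, 0.0, 0.6]
[4.7, 34.9, 0.8, 0.0, 0.0, 0.6]
[5.0, 34.8, 0.7, 0.0, 0.0, 0.6]
[5.4, 34.8, 0.7, 0.0, 0.0, 0.6]
[5.8, 34.7, 0.7, 0.0, 0.0, 0.6]
[6.1, 34.7, 0.7, 0.0, 0.0, 0.6]
[6.5, 34.6, 0.7, 0.0, 0.0, 0.6]
[6.8, 34.5, 0.7, 0.0, 0.0, 0.6]
[7.2, 34.5, 0.7, 0.0, 0.0, 0.6]
[7.6, 34.4, 0.7, 0.0, 0.0, 0.6]
[7.9, 34.3, 0.7, 0.0, 0.0, 0.6]
[8.3, 34.2, 0.7, 0.0, 0.0, 0.6]
[8.6, 34.1, 0.7, 0.0, 0.0, 0.6]
```

View pics/w10z.png

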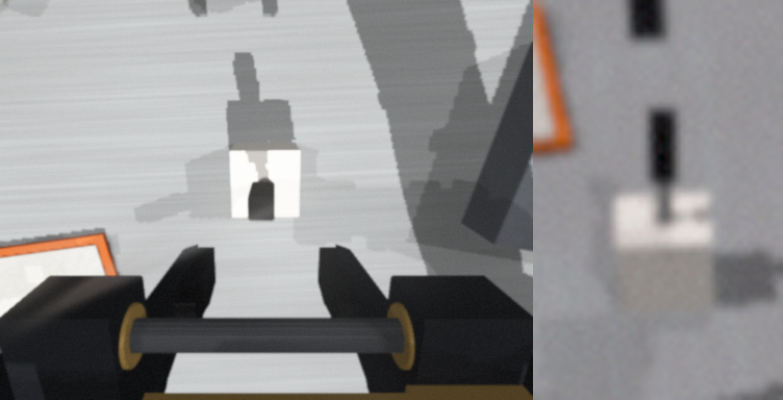

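The rod stands upright in its holder again: grip at (261,200) in the wrist view, and upright in the side crop. Now to a viewing pose short of the long post.

```bash
(python3 -m creep '[1,36,0.8,0,0,0.6,1,36,0.8,0,0,0.6,1.5,36,0.8,0,0,0.6,2,36,0.8,0,0,0.6,2,36,0.8,0,0,0.6]';python3 -m creep '[2,36,0.5,0,0,0.6,2,36,0.5,0,0,0.6,2.5,36,0.5,0,0,0.6,3,36,0.5,0,0,0.6,3,36,0.5,0,0,0.6]';python3 -m creep '[4,35,0.5,0,0,0.6,4,35,0.5,0,0,0.6,4,35,0.5,0,0,0.6,4,30,0.5,0,0,0.6,0,0,0,0,0,0]')| grep -E "pos|force"
python3 - <<'E'
from h import *
st();plan([490,-253,185],-102,vmax=34)
E
```

```text
tool_pos: [0.5088, 0.1361, 0.1822]
contact_force: [0.3, 0.6, 0.2]
tool_pos: [0.4974, -0.0525, 0.1744]
contact_force: [1.9, -0.6, 0.3]
tool_pos: [0.4859, -0.2039, 0.167]
contact_force: [0.2, -0.3, -0.3]
t 17.12 pos [ 485.9 -203.9  167. ] F [ 0.2 -0.3 -0.3] op 49.8
R [[0.982, -0.185, -0.034], [-0.185, -0.983, -0.0], [-0.033, 0.007, -0.999]]
n 2 dist [  4.1 -49.1  18. ] rv [0.4  1.91 1.35]
[6.3, 23.8, -9.1, 0.2, 1.0, 0.7]
[6.7, 23.7, -9.0, 0.2, 1.0, 0.7]
```

```bash
(python3 -m creep '[6,24,-9,0.2,1,0.7,6,24,-9,0.2,1,0.7,0,0,0,0,0,0,0,0,0,0,0,0]')| grep -E "pos|force"
python3 - <<'E'
from h import *
snapshot('wrist');st();s=snap('wrist','w11')
np.save('w11K.npy',s['intrinsics']);np.save('w11E.npy',s['extrinsics'])
for n in ['post_short_mid','post_mid_mid','post_long_mid']: print(n,[(np.round(x['xy'],1).tolist(),round(x['score'],2)) for x in find_in(n,'wrist')[:3]])
for z in (.095,.0525,.025): print(proj(s,[.5436,-.253,z]))
cv2.imwrite('pics/w11z.png',cv2.resize(cv2.imread('pics/w11.png')[60:260,156:406],(750,600),interpolation=2))
E
```

```text
tool_pos: [0.4852, -0.2549, 0.1807]
contact_force: [0.6, 0.9, -0.3]
t 17.5 pos [ 485.1 -255.1  180.7] F [ 0.3 -0.4 -0.7] op 49.9
R [[0.977, -0.213, -0.007], [-0.213, -0.977, 0.003], [-0.007, -0.002, -1.0]]
post_short_mid [([385.3, 116.1], 0.67), ([310.9, 117.6], 0.39)]
post_mid_mid [([312.0, 115.0], 0.65)]
post_long_mid [([230.5, 120.7], 0.77)]
[235.54105975 120.94287464]
[238.72421983 115.88711426]
[240.3155252  113.35967031]
```

View pics/w11z.png

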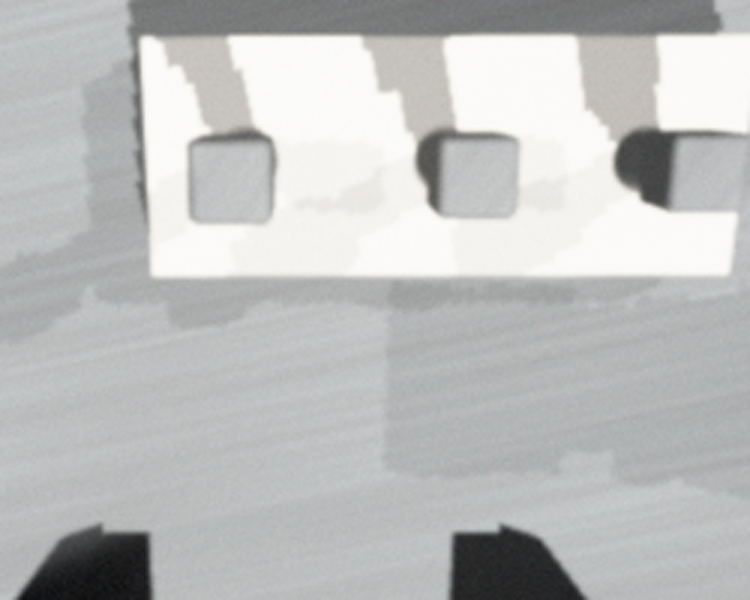

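```bash
python3 - <<'E'
from h import *
s=dict(intrinsics=np.load('w11K.npy'),extrinsics=np.load('w11E.npy'))
def f(pts,z):
    q=np.array([back(s,((p[0]+.5)/3-.5+156,(p[1]+.5)/3-.5+60),z)[:2]*1000 for p in pts]);d=q-np.roll(q,1,0)
    print(q.mean(0).round(1),np.linalg.norm(d,axis=1).round(1),np.degrees(np.arctan2(d[:,1],d[:,0])).round(1))
f([(188,139),(271,138),(273,223),(191,223)],.095)
f([(441,137),(518,136),(517,217),(441,217)],.085)
plan([544,-252.5,140],-102,vmax=25)
E
```

```text
[ 544.6 -251.1] [19.2 19.1 19.4 19.3] [ -12.2 -101.6  168.6   77.7]
[ 532.  -309.3] [19.  18.4 19.2 18.6] [  -9.7 -101.5  171.    77.7]
n 3 dist [ 57.9   0.7 -41. ] rv [-0.17  0.37 -0.08]
[18.9, -4.2, 13.6, -0.1, 0.1, -0.0]
[18.9, -4.2, 13.6, -0.1, 0.1, -0.0]
[18.8, -4.2, 13.6, -0.1, 0.1, -0.0]
```

```bash
(python3 -m creep '[19,-4.2,13,0,0.1,0,19,-4.2,13,0,0.1,0,19,-4.2,13,0,0.1,0,0,0,0,0,0,0,0,0,0,0,0,0]' 44)| grep -E "pos|force|open"
python3 - <<'E'
from h import *
st();plan([544.2,-252,120],-102,vmax=25);snap('wrist','w12')
E
```

```text
tool_pos: [0.5465, -0.2461, 0.1399]
contact_force: [-1.0, 0.6, -0.1]
opening: 0.499
t 18.12 pos [ 546.5 -246.1  139.9] F [-1.   0.6 -0.1] op 44.0
R [[0.979, -0.201, -0.003], [-0.201, -0.979, 0.006], [-0.004, -0.005, -1.0]]
n 1 dist [ -2.3  -5.9 -19.9] rv [-0.31  0.23  0.38]
[-1.0, 6.3, 19.8, -0.3, 0.2, 0.4]
```

View pics/w12.png

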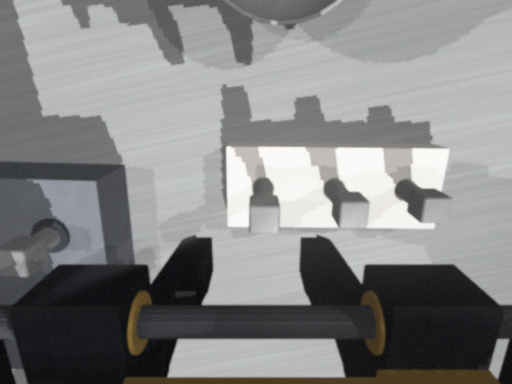

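The long post's head is at (264,215) and the jaws' centre is at column 256, so the post is about 6 mm to the right. That agrees with the plan.

```bash
(python3 -m creep '[-0.5,3.2,6,-0.1,0.1,0.2,-0.5,3.1,6,-0.1,0.1,0.2,0,0,0,0,0,0,0,0,0,0,0,0]' )| grep -E "pos|force|open"
python3 - <<'E'
from h import *
st();plan([544.2,-252,65],-102,vmax=15);snap('wrist','w13')
E
```

```text
tool_pos: [0.5413, -0.2519, 0.1284]
contact_force: [0.2, -0.3, 0.3]
opening: 0.497
t 18.5 pos [ 541.3 -251.9  128.4] F [ 0.2 -0.3  0.3] op 43.8
R [[0.978, -0.209, -0.001], [-0.209, -0.978, 0.002], [-0.001, -0.001, -1.0]]
n 5 dist [  2.9  -0.1 -63.4] rv [-0.08  0.08 -0.06]
[0.6, -0.1, 12.7, -0.0, 0.0, -0.0]
[0.6, -0.1, 12.7, -0.0, 0.0, -0.0]
[0.6, -0.1, 12.7, -0.0, 0.0, -0.0]
[0.6, -0.1, 12.7, -0.0, 0.0, -0.0]
[0.6, -0.1, 12.7, -0.0, 0.0, -0.0]
```

View pics/w13.png

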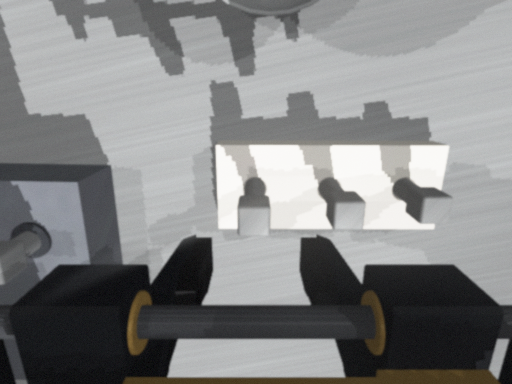

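Centred now: the head is at column 254 and the jaws' centre at 256. Descending.

```bash
(python3 -m creep '[1,0,10,0,0,0,1,0,10,0,0,0,1,0,10,0,0,0,0,0,0,0,0,0]' )| grep -E "pos|force|open"
python3 - <<'E'
from h import *
st();plan([544.2,-252,65],-102,vmax=15);snap('wrist','w14')
E
```

```text
tool_pos: [0.5442, -0.2537, 0.0965]
contact_force: [0.2, 0.1, -0.6]
opening: 0.497
t 18.88 pos [ 544.2 -253.7   96.5] F [ 0.2  0.1 -0.6] op 43.7
R [[0.978, -0.21, 0.0], [-0.21, -0.978, 0.001], [0.0, -0.001, -1.0]]
n 3 dist [  0.    1.7 -31.5] rv [-0.04 -0.01 -0.15]
[-0.1, -0.5, 10.5, -0.0, -0.0, -0.0]
[-0.1, -0.5, 10.5, -0.0, -0.0, -0.0]
[-0.1, -0.5, 10.5, -0.0, -0.0, -0.0]
```

View pics/w14.png

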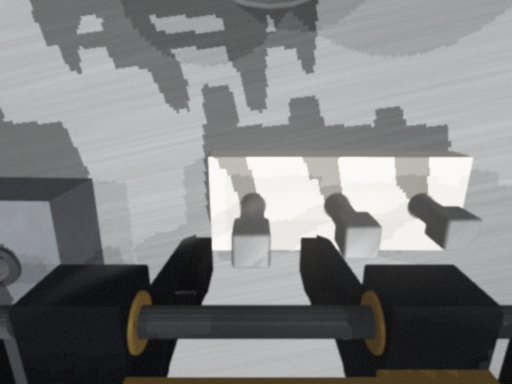

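```bash
(python3 -m creep '[0,-1.7,5,0,0,0,0,0,9,0,0,0,0,0,9,0,0,0,0,0,7,0,0,0,0,0,0,0,0,0]' )| grep -E "pos|force|open"
python3 - <<'E'
from h import *
st();plan([544.2,-252,65],-102,vmax=15);snap('wrist','w15')
E
```

```text
tool_pos: [0.5453, -0.2517, 0.0639]
contact_force: [0.3, -0.0, -0.8]
opening: 0.501
t 19.35 pos [ 545.3 -251.7   63.9] F [ 0.3 -0.  -0.8] op 44.1
R [[0.978, -0.21, 0.001], [-0.21, -0.978, 0.001], [0.001, -0.001, -1.0]]
n 1 dist [-1.1 -0.3  1.1] rv [-0.04 -0.06 -0.12]
[-1.0, 0.5, -1.1, -0.0, -0.1, -0.1]
```

View pics/w15.png

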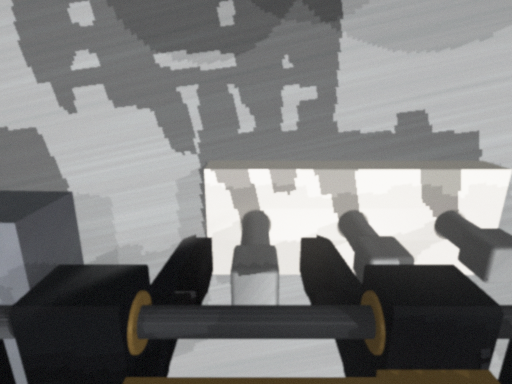

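The head is at columns 233–279, centred between the jaws. Closing.

```bash
(python3 -m creep '[-0.8,0,0,0,0,0,0,0,0,0,0,0,0,0,0,0,0,0,0,0,0,0,0,0,0,0,0,0,0,0]' 12 15;python3 -m creep '[0,0,0,0,0,0,0,0,0,0,0,0]' 12 35 )| grep -E "pos|force|open"
python3 - <<'E'
from h import *
st()
E
```

```text
tool_pos: [0.545, -0.2519, 0.065]
contact_force: [0.1, -0.1, -1.1]
opening: 0.22
tool_pos: [0.5449, -0.2519, 0.0652]
contact_force: [-0.7, 0.2, -0.8]
opening: 0.222
t 19.98 pos [ 544.9 -251.9   65.2] F [-0.7  0.2 -0.8] op 19.5
R [[0.978, -0.21, 0.003], [-0.21, -0.978, -0.0], [0.003, -0.0, -1.0]]
```

```bash
(python3 -m creep '[0,0,-10,0,0,0,0,0,-20,0,0,0,0,0,-22,0,0,0,0,0,-22,0,0,0,0,0,0,0,0,0]')| grep -E "pos|force|open"
python3 - <<'E'
from h import *
st();plan([480,-150,138],-102.6,vmax=34)
E
```

```text
tool_pos: [0.5436, -0.2515, 0.1426]
contact_force: [-0.1, -0.4, -1.2]
opening: 0.224
t 20.4 pos [ 543.6 -251.5  142.6] F [-0.1 -0.4 -1.2] op 19.7
R [[0.978, -0.21, -0.001], [-0.21, -0.978, 0.001], [-0.001, -0.001, -1.0]]
n 4 dist [-63.6 101.5  -4.6] rv [-0.05  0.04  0.46]
[-20.9, -21.5, 1.2, -0.0, 0.0, 0.1]
[-20.9, -21.4, 1.2, -0.0, 0.0, 0.1]
[-21.0, -21.4, 1.2, -0.0, 0.0, 0.1]
[-21.0, -21.3, 1.2, -0.0, 0.0, 0.1]
```

```bash
(python3 -m creep '[-21,-21.5,0,0,0,0.1,-21,-21.5,0,0,0,0.1,-21,-21.5,0,0,0,0.1,-19,-22,0,0,0,0.1,0,0,0,0,0,0]')| grep -E "pos|force|open"
python3 - <<'E'
from h import *
st();plan([470,-4.9,140],-102.6,vmax=30)
E
```

```text
tool_pos: [0.4807, -0.149, 0.144]
contact_force: [-0.2, 0.3, -2.2]
opening: 0.223
t 20.82 pos [ 480.7 -149.   144. ] F [-0.2  0.3 -2.2] op 19.6
R [[0.975, -0.222, 0.006], [-0.222, -0.975, -0.003], [0.006, 0.002, -1.0]]
n 5 dist [-10.7 144.1  -4. ] rv [ 0.09 -0.37 -0.24]
[-8.5, -27.6, 0.7, 0.0, -0.1, -0.0]
[-8.5, -27.6, 0.7, 0.0, -0.1, -0.0]
[-8.4, -27.6, 0.7, 0.0, -0.1, -0.0]
[-8.4, -27.7, 0.8, 0.0, -0.1, -0.0]
[-8.4, -27.7, 0.8, 0.0, -0.1, -0.0]
```

```bash
(python3 -m creep '[-8.5,-27.6,0,0,-0.1,0,-8.5,-27.6,0,0,-0.1,0,-8.5,-27.6,0,0,-0.1,0,-8.5,-27.6,0,0,-0.1,0,-8,-20,0,0,0,0]';python3 -m creep '[0,0,0,0,0,0,0,0,0,0,0,0]')| grep -E "pos|force|open"
python3 - <<'E'
from h import *
st();plan([470.2,-4.9,130],-102.6,vmax=30)
E
```

```text
tool_pos: [0.4689, -0.0139, 0.1432]
contact_force: [0.3, 0.5, -1.6]
opening: 0.221
tool_pos: [0.4685, -0.0078, 0.1429]
contact_force: [-0.6, -1.0, -1.2]
opening: 0.22
t 21.4 pos [468.5  -7.8 142.9] F [-0.6 -1.  -1.2] op 19.4
R [[0.975, -0.223, 0.0], [-0.223, -0.975, -0.003], [0.001, 0.003, -1.0]]
n 1 dist [  1.7   2.9 -12.9] rv [ 0.16 -0.04 -0.28]
[1.0, -3.2, 12.9, 0.2, -0.0, -0.3]
```

```bash
(python3 -m creep '[1,-3.2,7,0.2,0,-0.2,0,0,7,0,0,0,0,0,5,0,0,0,0,0,0,0,0,0,0,0,0,0,0,0]')| grep -E "pos|force|open"
python3 - <<'E'
from h import *
snapshot('wrist');a=st();plan([470.2,-4.9,122],-102.6);s=snap('wrist','w16');u=snap('side','s16')
p=np.array(a['tool_pos'])[:2]
for z in (.055,.0668,.0718,.085): print(z,'wrist zoom',((proj(s,[*p,z])-[156,110]+.5)*4-.5).round(0),'side zoom',((proj(u,[*p,z])-[170,160]+.5)*6-.5+[400,0]).round(0))
cv2.imwrite('pics/w16z.png',np.hstack([cv2.resize(cv2.imread('pics/w16.png')[110:260,156:256+50],(600,600),interpolation=2)[:, :],]))
cv2.imwrite('pics/s16z.png',cv2.resize(cv2.imread('pics/s16.png')[160:230,170:230],(360,420),interpolation=2))
a=cv2.imread('pics/w16z.png')[:,:440];b=cv2.imread('pics/s16z.png');o=np.zeros((600,800,3),np.uint8);o[:,:400]=cv2.imread('pics/w16z.png')[:,200:600];o[:420,400:760]=b;cv2.imwrite('pics/c16.png',o)
E
```

```text
tool_pos: [0.4713, -0.0093, 0.1213]
contact_force: [-0.2, 0.7, -1.5]
opening: 0.221
t 21.87 pos [471.3  -9.4 121.3] F [ 0.2 -0.  -2.3] op 19.7
R [[0.974, -0.226, 0.001], [-0.226, -0.974, -0.001], [0.002, 0.001, -1.0]]
n 1 dist [-1.1  4.5  0.7] rv [ 0.06 -0.09 -0.43]
[-2.1, -4.2, -0.7, 0.1, -0.1, -0.4]
0.055 wrist zoom [402. 392.] side zoom [569. 231.]
0.0668 wrist zoom [402. 416.] side zoom [567. 210.]
0.0718 wrist zoom [402. 428.] side zoom [566. 201.]
0.085 wrist zoom [402. 460.] side zoom [564. 178.]
```

View pics/c16.png

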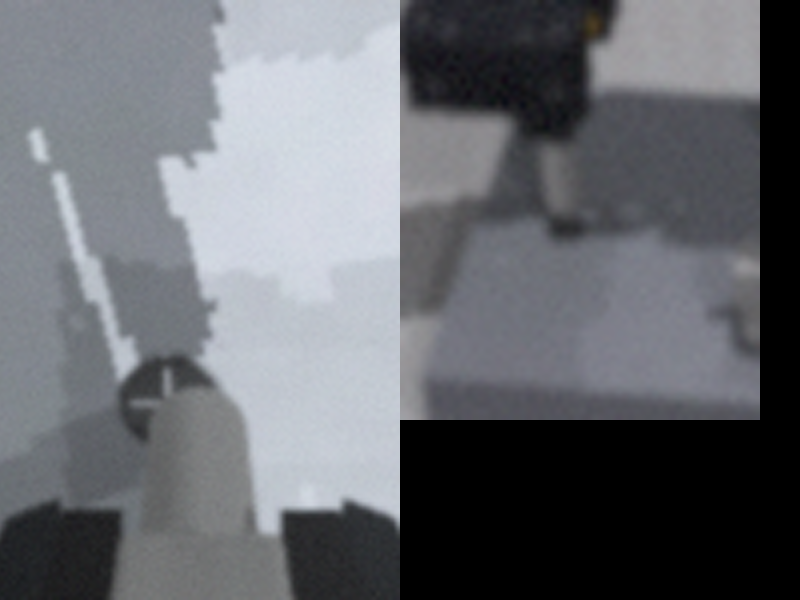

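```bash
python3 - <<'E'
from h import *
s=snapshot('wrist');u=snapshot('side');st()
print(back(s,((367+.5)/4-.5+156,(400+.5)/4-.5+110),.055)*1000)
print('side',back(u,((567-400+.5)/6-.5+170,(225+.5)/6-.5+160),.055)*1000)
E
```

```text
t 22.07 pos [471.7  -8.4 122.1] F [ 0.9  0.7 -2. ] op 20.0
R [[0.975, -0.224, 0.003], [-0.224, -0.975, -0.001], [0.003, 0.0, -1.0]]
[471.29629367  -2.51531813  55.        ]
side [470.55606251  -5.2182933   55.        ]
```

```bash
(python3 -m creep '[-2,-4.2,0,0.1,-0.1,-0.4,0,0,0,0,0,0,0,0,0,0,0,0]')| grep -E "pos|force|open"
cat > look.py <<'E'
from h import *
import sys
n=sys.argv[1]
snapshot('wrist');a=st();s=snap('wrist','w'+n)
p=np.array(a['tool_pos'])[:2]
for z in (.055,.0668,.085): print(z,'zoom',((proj(s,[*p,z])-[206,140]+.5)*6-.5).round(0))
cv2.imwrite(f'pics/w{n}z.png',cv2.resize(cv2.imread(f'pics/w{n}.png')[140:240,206:306],(600,600),interpolation=2))
E
python3 look.py 17
```

```text
tool_pos: [0.4709, -0.0033, 0.1226]
contact_force: [-0.1, 0.3, -1.5]
opening: 0.222
t 22.37 pos [470.9  -3.1 122.6] F [ 0.2  0.2 -2.7] op 19.5
R [[0.976, -0.216, 0.002], [-0.216, -0.976, 0.002], [0.002, -0.002, -1.0]]
0.055 zoom [305. 405.]
0.0668 zoom [305. 441.]
0.085 zoom [304. 505.]
```

View pics/w17z.png

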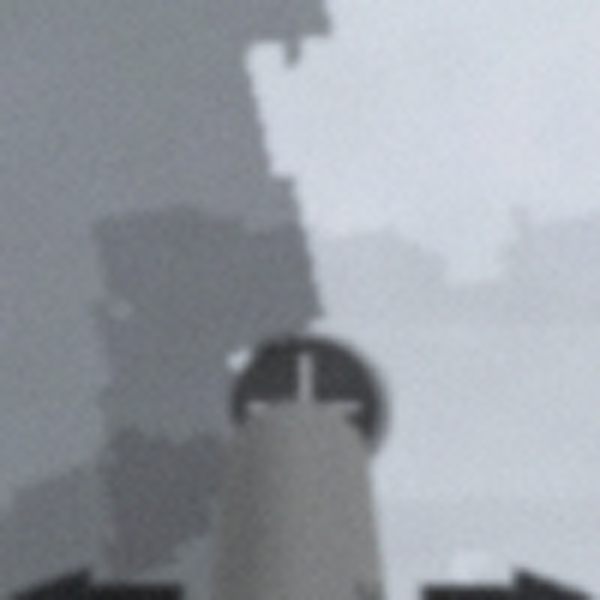

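The bore's slit cross is at (306,407) in the zoom. The tool axis projects to (305,405), so alignment is within about 0.5 mm. Descending.

```bash
(python3 -m creep '[0,0,4,0,0,0,0,0,4,0,0,0,0,0,0,0,0,0]';python3 -m creep '[0,0,1,0,0,0]';python3 -m creep '[0,0,1,0,0,0]')| grep -E "pos|force"
```

```text
tool_pos: [0.4712, -0.0032, 0.1141]
contact_force: [-0.6, 0.0, -1.5]
tool_pos: [0.4711, -0.0032, 0.1128]
contact_force: [0.2, -0.3, -2.2]
tool_pos: [0.471, -0.0033, 0.1116]
contact_force: [0.5, 0.1, -2.1]
```

```bash
(python3 -m creep '[0,0,1,0,0,0]';python3 -m creep '[0,0,1,0,0,0]';python3 -m creep '[0,0,1,0,0,0]')| grep -E "pos|force"
```

```text
tool_pos: [0.471, -0.0033, 0.1104]
contact_force: [0.3, 0.5, -2.2]
tool_pos: [0.471, -0.0033, 0.1092]
contact_force: [-0.3, -0.5, -1.2]
tool_pos: [0.471, -0.0033, 0.1081]
contact_force: [0.9, -0.2, -1.5]
```

```bash
(python3 -m creep '[0,0,0.8,0,0,0]';python3 -m creep '[0,0,0.8,0,0,0]')| grep -E "pos|force"
```

```text
tool_pos: [0.471, -0.0034, 0.1072]
contact_force: [0.0, 1.2, -1.7]
tool_pos: [0.471, -0.0034, 0.1063]
contact_force: [-0.6, 0.2, -1.8]
```

```bash
(python3 -m creep '[0,0,1,0,0,0]';python3 -m creep '[0,0,1,0,0,0]';python3 -m creep '[0,0,1,0,0,0]')| grep -E "pos|force"
```

```text
tool_pos: [0.471, -0.0034, 0.1053]
contact_force: [-0.1, 0.0, -1.9]
tool_pos: [0.4711, -0.0034, 0.1042]
contact_force: [0.0, -0.9, -1.6]
tool_pos: [0.4711, -0.0034, 0.1031]
contact_force: [0.1, -0.2, -2.1]
```

```bash
(python3 -m creep '[0,0,1,0,0,0]';python3 -m creep '[0,0,1,0,0,0]';python3 -m creep '[0,0,1,0,0,0]')| grep -E "pos|force"
```

```text
tool_pos: [0.4711, -0.0034, 0.102]
contact_force: [0.9, 0.2, -1.5]
tool_pos: [0.4711, -0.0034, 0.1009]
contact_force: [-0.1, 0.3, -0.9]
tool_pos: [0.4711, -0.0034, 0.0998]
contact_force: [-0.1, -0.3, -1.9]
```

It went cleanly into the bore. I'll continue down to about 4 mm above the expected contact at TCP 70.2 mm.

```bash
(python3 -m creep '[0,0,2.5,0,0,0,0,0,2.5,0,0,0,0,0,2.5,0,0,0]';python3 -m creep '[0,0,2.5,0,0,0,0,0,2.5,0,0,0,0,0,2.5,0,0,0]')| grep -E "pos|force"
```

```text
tool_pos: [0.4712, -0.0035, 0.0919]
contact_force: [-0.2, -0.3, -1.7]
tool_pos: [0.4711, -0.0035, 0.0834]
contact_force: [0.2, -0.3, -0.9]
```

```bash
(python3 -m creep '[0,0,2.5,0,0,0,0,0,2.5,0,0,0,0,0,2,0,0,0]';python3 -m creep '[0,0,0,0,0,0]')| grep -E "pos|force"
```

```text
tool_pos: [0.4711, -0.0035, 0.0753]
contact_force: [-0.5, 0.2, -1.4]
tool_pos: [0.471, -0.0034, 0.0749]
contact_force: [0.3, 0.1, -1.5]
```

```bash
(python3 -m creep '[0,0,1.2,0,0,0,0,0,1.2,0,0,0]';python3 -m creep '[0,0,0.8,0,0,0]';python3 -m creep '[0,0,0.5,0,0,0]')| grep -E "pos|force"
```

```text
tool_pos: [0.4711, -0.0034, 0.0724]
contact_force: [-0.4, 0.5, -1.7]
tool_pos: [0.4711, -0.0034, 0.0715]
contact_force: [-0.4, -0.1, -1.8]
tool_pos: [0.4711, -0.0034, 0.0709]
contact_force: [-0.7, -0.4, -2.2]
```

```bash
(python3 -m creep '[0,0,0.5,0,0,0]')| grep -E "pos|force"
```

```text
tool_pos: [0.4711, -0.0034, 0.0704]
contact_force: [0.3, -0.2, -1.4]
```

```bash
(python3 -m creep '[0,0,0.5,0,0,0]')| grep -E "pos|force"
```

```text
tool_pos: [0.4712, -0.0034, 0.0699]
contact_force: [-0.5, -0.5, -1.6]
```

```bash
(python3 -m creep '[0,0,0.4,0,0,0]')| grep -E "pos|force"
```

```text
tool_pos: [0.4713, -0.0034, 0.0696]
contact_force: [0.1, 0.3, 5.7]
```

```bash
(python3 -m creep '[0,0,0.4,0,0,0]')| grep -E "pos|force"
```

```text
tool_pos: [0.4714, -0.0035, 0.0696]
contact_force: [-1.0, 0.7, 6.4]
```

Contact with the floor is at TCP 69.6 mm, where 70.2 was expected. I'll hold this press.

```bash
for i in 1; do python3 -m creep '[0,0,0.4,0,0,0]'; python3 -m creep '[0,0,0.4,0,0,0]';  done| grep -E "pos|force"
```

```text
tool_pos: [0.4714, -0.0035, 0.0696]
contact_force: [-0.8, -0.4, 4.2]
tool_pos: [0.4713, -0.0035, 0.0697]
contact_force: [-0.4, 0.9, 4.6]
```

```bash
(python3 -m creep '[0,0,0.4,0,0,0,0,0,0.4,0,0,0]';python3 -m creep '[0,0,0.4,0,0,0]';python3 -m creep '[0,0,0.4,0,0,0]')| grep -E "clock|pos|force"
```

```text
clock: 25.58
tool_pos: [0.4714, -0.0035, 0.0696]
contact_force: [-0.7, -0.1, 7.0]
clock: 25.67
tool_pos: [0.4714, -0.0035, 0.0696]
contact_force: [-1.5, 0.0, 6.9]
clock: 25.75
tool_pos: [0.4713, -0.0035, 0.0696]
contact_force: [-0.6, -0.3, 5.5]
```

```bash
(python3 -m creep '[0,0,0.4,0,0,0]';python3 -m creep '[0,0,0.4,0,0,0,0,0,0.4,0,0,0]';python3 -m creep '[0,0,0.4,0,0,0]')| grep -E "clock|pos|force"
```

```text
clock: 25.83
tool_pos: [0.4713, -0.0035, 0.0696]
contact_force: [-2.1, -0.0, 5.7]
clock: 26.0
tool_pos: [0.4713, -0.0035, 0.0696]
contact_force: [-0.8, 0.2, 5.9]
clock: 26.08
tool_pos: [0.4713, -0.0035, 0.0696]
contact_force: [-1.2, -0.9, 6.7]
```

```bash
(python3 -m creep '[0,0,0.45,0,0,0,0,0,0.45,0,0,0,0,0,0.45,0,0,0]';python3 -m creep '[0,0,0.45,0,0,0,0,0,0.45,0,0,0,0,0,0.45,0,0,0]')| grep -E "clock|pos|force"
python3 - <<'E'
from h import *
for i in range(4): st(); snapshot('top')
E
```

```text
clock: 26.33
tool_pos: [0.4712, -0.0035, 0.0696]
contact_force: [-1.1, -0.6, 6.7]
clock: 26.58
tool_pos: [0.4712, -0.0036, 0.0696]
contact_force: [-1.4, 0.7, 7.5]
t 26.58 pos [471.2  -3.6  69.6] F [-1.4  0.7  7.5] op 19.6
R [[0.976, -0.217, 0.008], [-0.217, -0.976, 0.002], [0.007, -0.004, -1.0]]
t 26.63 pos [471.2  -3.5  69.6] F [-0.9 -0.1  6.5] op 19.3
R [[0.976, -0.217, 0.008], [-0.217, -0.976, 0.002], [0.007, -0.004, -1.0]]
t 26.68 pos [471.2  -3.5  69.6] F [-0.7  0.8  7.2] op 19.7
R [[0.976, -0.217, 0.008], [-0.217, -0.976, 0.002], [0.007, -0.004, -1.0]]
t 26.73 pos [471.2  -3.5  69.6] F [-1.5  0.6  6.6] op 19.9
R [[0.976, -0.217, 0.008], [-0.217, -0.976, 0.002], [0.007, -0.004, -1.0]]
```

```bash
(python3 -m creep '[0,0,0,0,0,0]';python3 -m creep '[0,0,0,0,0,0,0,0,0,0,0,0,0,0,0,0,0,0]' 40;python3 -m creep '[0,0,-6,0,0,0,0,0,-12,0,0,0,0,0,-20,0,0,0,0,0,-30,0,0,0,0,0,-30,0,0,0]')| grep -E "clock|pos|force|open"
python3 look.py 18
python3 - <<'E'
from h import *
plan([400,-60,230])
E
```

```text
clock: 26.87
tool_pos: [0.471, -0.0035, 0.0698]
contact_force: [-0.3, -0.3, -0.8]
opening: 0.22
clock: 27.12
tool_pos: [0.4716, -0.0034, 0.0697]
contact_force: [-0.1, 0.1, 0.1]
opening: 0.426
clock: 27.53
tool_pos: [0.4676, -0.0036, 0.1667]
contact_force: [0.7, 0.5, 0.0]
opening: 0.454
t 27.58 pos [470.4  -3.7 171.4] F [0.6 0.  3.3] op 40.3
R [[0.976, -0.217, 0.006], [-0.217, -0.976, 0.002], [0.005, -0.004, -1.0]]
0.055 zoom [306. 288.]
0.0668 zoom [306. 313.]
0.085 zoom [306. 356.]
n 3 dist [-70.7 -56.4  60.5] rv [-0.21 -0.34 -0.  ]
[-18.8, 23.4, -20.4, -0.1, -0.1, -0.0]
[-18.9, 23.4, -20.3, -0.1, -0.1, -0.0]
[-18.9, 23.4, -20.2, -0.1, -0.1, -0.0]
```

View pics/w18.png

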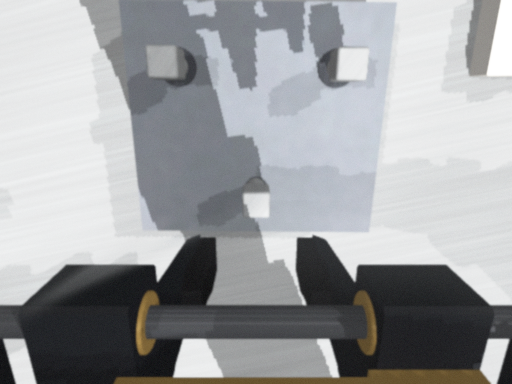

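The post stands in the bore at (257,200). I'll clear the arm out of the side and top views for a level check.

```bash
(python3 -m creep '[-19,23,-20,0,0,0,-19,23,-20,0,0,0,-19,23,-20,0,0,0,-5,35,0,0,0,0,-5,35,0,0,0,0]';python3 -m creep '[-5,35,0,0,0,0,-5,35,0,0,0,0,0,35,0,0,0,0,0,35,0,0,0,0,0,0,0,0,0,0]';python3 -m creep '[0,35,0,0,0,0,0,35,0,0,0,0,0,30,0,0,0,0,0,0,0,0,0,0,0,0,0,0,0,0]')| grep -E "clock|pos|force"
python3 - <<'E'
from h import *
u=snap('side','s20');t=snap('top','t20')
o=np.zeros((600,800,3),np.uint8)
o[:400,:]=cv2.resize(cv2.imread('pics/s20.png')[150:250,130:330],(800,400),interpolation=2)
o[400:,:400]=cv2.resize(cv2.imread('pics/t20.png')[150:290,110:390],(400,200));o[400:,400:667]=cv2.resize(cv2.imread('pics/s20.png'),(267,200))
cv2.imwrite('pics/c20.png',o)
for n,p in [('new',(.4702,-.0045)),('a',(.574,.032)),('b',(.548,-.083))]:
    print(n,[((proj(u,[*p,z])-[130,150]+.5)*4).round(0).tolist() for z in (.09,.1,.11)])
E
```

```text
clock: 28.05
tool_pos: [0.3764, -0.121, 0.2298]
contact_force: [0.7, -0.7, -0.5]
clock: 28.47
tool_pos: [0.3316, -0.2674, 0.2283]
contact_force: [0.5, -0.2, -1.1]
clock: 28.88
tool_pos: [0.3087, -0.3684, 0.2253]
contact_force: [0.4, 0.9, 1.1]
new [[267.0, 148.0], [266.0, 136.0], [265.0, 124.0]]
a [[424.0, 102.0], [423.0, 90.0], [423.0, 78.0]]
b [[398.0, 220.0], [398.0, 207.0], [397.0, 195.0]]
```

View pics/c20.png

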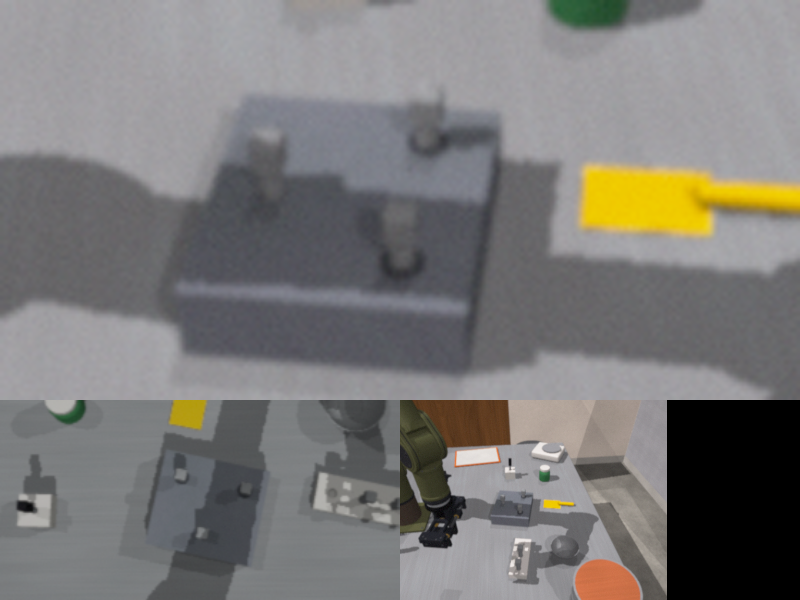

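In the side view the new post's top centre is at (267,134) in the zoom, where a 100 mm height predicts (266,136). The fixed posts match the same 100 mm height, so it's level. The rod is in its holder, the mid and short posts are in the rack, and the jar, bowl and spatula haven't moved.

```bash
python3 - <<'E'
from h import *
st(); print(finish_job())
E
```

```text
t 28.98 pos [ 309.  -367.5  225.5] F [0.5 0.1 0.6] op 39.8
R [[0.978, -0.207, 0.01], [-0.207, -0.978, 0.005], [0.008, -0.007, -1.0]]
the job is handed in; nothing more can be done
None
```

I fitted the long post in the stand's empty bore and handed the job in at about 29 s. One moment did not go as intended: setting the rod back down in its holder briefly read about 20 N, right at your limit. I eased off at once.

- **Depth:** The rod's tip rested on the bore floor for about 0.7 s at mostly 5–8 N, with one reading of 10.5 N. It measured 40.2 mm, so the bore is the 40 mm one and takes the long post.
- **Rod:** It is back in its holder, upright in the pictures.
- **Post:** The long post slid in without side force and met the floor at a tool height of 69.6 mm, where I expected 70.2 mm. I held a press of about 6–7 N for over a second. Two readings early in that hold dipped to 4–5 N.
- **Last checks:**
  - The new post's top sits within about 0.5 px of where a top level with the fixed posts should appear in the side camera.
  - The other two posts are still in the rack, and everything else looks undisturbed.
  - The gripper is clear of everything.
- **Disagreements:** The network's wrist-view report for the bore was the stand's centre, so I used my own measurement. The cameras differed by 2–3 mm on the bore's position, so I aligned by the final wrist view.

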